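# Put the engraving handpiece back in its bench cradle

## Task

Take the engraving handpiece out of its upright tube stand, lay it in the sloping two-fork rest, tail uphill, and let go of it there. Then take it again across the waist and lay it in the level wooden cradle, its nose at the single-fork end and its collar down in the narrow gap, so that it lies fully home, and leave it there. Never drop it or lay it on the bench, and leave the loose things on the bench where they are.

Things in the scene. Friction and masses are not known exactly. Their poses are not given: they have to be found in the camera images.
- handpiece: round engraving handpiece, 181 mm long, 0.25 kg. Origin: nose tip; z along the axis to the tail. From the tip: thin collet and cone to 22 mm, 18 mm diameter to 45, steel waist 24 mm diameter 45-120, black collar 36 mm diameter 120-126, aluminium tail 26 mm diameter 126-181. Balances near 85. Starts hanging nose down in the tube stand, collar on the rim, tail showing.
- hp_front (a point): point on the handpiece's axis, 30 mm from the nose tip
- hp_waist (a point): point on the handpiece's axis, 72 mm from the nose tip: where to take it across the waist
- hp_collar (a point): centre of the handpiece's collar, 123 mm from the nose tip
- hp_tail (a point): point on the handpiece's axis, 155 mm from the nose tip: where to take it by the tail
- stand: fixed upright aluminium tube on a round dark foot (72 mm wide); tube 42 mm outside, 29 mm bore, rim 130 mm above the bench, where the collar rests. Origin on the bench under the tube's axis.
- rest: fixed sloping rest, two steel V forks on a wooden foot 150 x 70 mm; holds the handpiece at 40 degrees to the bench, nose low towards its +x, tail up towards its -x. Origin on the bench, 80 mm below where hp_waist lies. Forks hold it 24-36 and 106-118 mm from the nose tip, collar just uphill of the high fork. V sides slope 45 degrees; a bar runs 43 mm under the axis.
- rest_front (a point): middle of the low fork, on the axis of a handpiece lying there: where hp_front comes to lie
- rest_collar (a point): where the collar's centre lies in the rest when the collar is 1 mm from touching the high fork; up to 8 mm farther uphill is also good
- cradle: fixed level wooden cradle, base 215 x 70 x 8 mm, handpiece axis 50 mm up, nose towards its +x. Origin on the bench below hp_waist when home. V forks at 24-36 and 106-118 mm from the nose tip, a 10 mm gap for the 6 mm collar, then a V block with cheeks 46 mm apart, tops 4 mm above the axis, along the whole tail. Waist free for fingers over 70 mm, base 42 mm under the axis.
- cradle_front (a point): where hp_front lies when home: on the cradle's axis, 50 mm up, 30 mm from the nose tip
- cradle_collar (a point): where hp_collar lies when home: middle of the collar gap, 50 mm up
- bur_stand: fixed round two-step wooden stand of small burs, 72 mm wide, 75 mm high; origin under its centre. Not needed; stands in line with the tube stand, nearer or farther than it.
- bench_block: loose steel bench block 50 x 50 x 20 mm, to be left alone; origin under its centre
- tin: loose low tin 44 mm wide, 24 mm high, to be left alone; origin under its centre
- hammer: loose small hammer 190 mm long, to be left alone
- brush: loose bench brush 170 mm long, to be left alone
- jar: loose amber jar 52 mm wide, 55 mm high, to be left alone; origin under its centre
- dish: loose white dish 72 mm wide, 24 mm high, to be left alone; origin under its centre
- pliers: loose pliers 140 mm long, 12 mm high, to be left alone
Not all that is in view belongs to the job. Leave any green or turquoise look-alike of the handpiece alone.

How it is judged (in metres and radians):
On the way:
1. the handpiece lies in both forks of the sloping rest, tail uphill, let go of (distance between hp_front and rest_front below 0.014 m and distance between hp_collar and rest_collar below 0.014 m and contact force between handpiece and the fingers below 0.05 N and linear speed of handpiece below 0.02 m/s), for 0.3 s.
At the end, for the whole second after the job is handed in: The handpiece lies at rest and let go of in the level cradle: its collar's centre and its 30 mm point each within 5 mm of their home points (collar down in its gap, nose in the single fork) (distance between hp_front and cradle_front below 0.005 m and distance between hp_collar and cradle_collar below 0.005 m and contact force between handpiece and the fingers below 0.05 N and linear speed of handpiece below 0.02 m/s); the robot touches nothing.
It fails at once if the handpiece falls or is laid on the bench (its collar's centre comes below 30 mm) (height (world z) of hp_collar below 0.03 m).
It fails at once if a loose bystander is moved by more than 30 mm (distance of any of bench_block, tin, hammer, brush, jar, dish, pliers from where it was at the start of the episode above 0.03 m).
It also fails if it takes over 64 s, if anything falls off the work surface, if the arm or the gripper's body presses on something with over 40 N, if the wrist force passes 120 N, or if a joint passes its speed limit or range.

## Robot

A 6-joint arm with a two-finger parallel gripper is mounted at the origin on the work surface. World frame = base frame: x ahead of the robot, y to its left, z up, the work surface at z = 0. Lengths are in m, angles in degrees, forces in N, time in s.
With the tool pointing down it reaches from about 0.35 to 0.875 m from the base axis. Payload 4.2 kg.
Tool frame: the origin (TCP) lies on the centre line of the jaws, within the pads' length; the fingertips stand 19 mm ahead of it and the grasp point (between the pads) is the TCP; z points along the fingers, y is the line along which they close (so a half turn about z gives the same grasp; the last joint's range is limited). The gripper opens to 87 mm and grips with 3 to 60 N. Pads are 19 mm wide; open, the fingers measure 117 mm over their backs; the gripper's body (75 mm by 190 mm) begins 51 mm behind the grasp point.
Start: joints at [-62.361, 22.042, 0.453, 0, -68.411, -14.817], TCP at [0.139, -0.609, 0.242] pointing down, gripper open.
Joint ranges: [-179.83, 179.83], [-69.29, 118.12], [-61.27, 80.66], [-181.25, 117.63], [-171.15, -9.14], [-177.46, 177.46]. Speed limits (degrees/s): [159.86, 159.86, 180, 180, 180, 180].

## Interface

Orientations are given as a 3x3 rotation matrix whose columns are the frame's x, y, z axes.
In Python, from station import sense, capture, finish_job, search_frame, masks_of gives the robot as it stands.
- The arm moves only by the tool drive_tool, never from a script. Its argument "rows" is a list of rows, each a list of 7 numbers: the opening in per cent of the stroke, from 0 (shut) to 100 (fully open), then the shift along the world's x, y, z in mm, then the turn, a rotation vector about the world's x, y, z in rad. In form: [[fingers, dx, dy, dz, wx, wy, wz], ...]. A call has 1 to 5 rows; each row shifts and turns the commanded pose from where the row before left it; what a row does not reach is not made up. A row lasts 1/12 s, in which the tool goes at most 41.7 mm and 7.16 degrees, less where a joint would pass 70% of its speed; a pose out of reach is approached as far as the arm can. A call is refused whole if a number of a shift passes 41.7 or a number of a turn 0.125, either way. A call with a gripper value outside its range is refused whole. The fingers move at their own pace and stop on an object; the grip force is fixed at half the most. Time passes only in rows, so rows that do not move let the fingers close. It gives the time, the measured TCP pose, the force, the opening and the grip force at its end, in the units of the state.
- sense(): the state, without advancing time (a new reading comes with each control period).
- capture(name): name is "scene" or "top"; returns a dict with "frame" (400x640x3 uint8, red, green, blue), "z_map" (400x640 float32, m along the optical axis (not along the pixel's ray), 0 where there is no reading), "fx", "fy", "cx", "cy" (pixels), "R" (3x3) and "t" (3): a world point X has camera coordinates R X + t. Camera axes: x right, y down, z forward; pixel columns grow to the right and rows downward; lengths in m; the calibration is good to about 2 mm. A picture is of the moment at which its call begins.
- finish_job(): hands the job in; it is judged then, once.
Trained networks look in a picture, given as the dict that the camera call returned (one of the last four; its "shot" number tells which), for a name from the list of things; names that differ only in an ending like _2 or _b are one class to them, and where a whole thing is asked for, a point or a joint stands for the part that bears it (a point fixed in the world has none). Each returns a list of dicts, best first, with "p" (0 to 1); they miss things now and then, are a little off and sometimes report something else, mostly with a low value. They report only what shows in the picture. A call takes as long as a camera call. They do not tell look-alikes from the thing itself.
- search_frame(label, picture): "xy" ([column, row] in pixels, amid what is visible of it).
- masks_of(label, picture): "region" (400x640 bool, what is visible of it) and "xy" ([column, row] in pixels, amid what is visible of it).
The state is a dict: "time_s": time; "joints": joint angles; "joint_velocities": joint speeds; "effort": joint torques, N m; "tcp_pos": TCP position; "ee_rot": TCP orientation; "wrist_force": force on the tool from outside, world axes, zero at the start; "moment": the same for the moment, N m; "gripper_width": opening from 0.0 (shut) to 1.0 (fully open); "gripper_force": force on a finger pad.
Only numpy, scipy, OpenCV 4.12 (cv2) and the standard library are available. Lean on these libraries where they do the work, as an engineer would, in place of code of your own. Each camera call takes 0.05 s, during which the arm holds its last target. There are 200 camera calls.

## Working session

There is one attempt and no reset: what is moved stays moved. The work goes in short steps, Python scripts to look and compute and a tool call to move; the robot and the scene stay as the last step left them, time stands still between calls to the robot, and variables do not carry over. Pictures are saved under pics/ and viewed, at most 10 in all, crops included, and the job is handed in when it is done.

Besides the shell and the picture viewer there is one more tool, called after ">>>" as a command line: name --pt "numbers of a row" for each row, then --argument value for the rest. drive_tool: Moves the arm, as the interface text tells. Its arguments: {"type":"object","properties":{"rows":{"type":"array"}},"required":["rows"]}

```bash
mkdir -p pics
cat > h.py <<'E'
import numpy as np, cv2
from station import sense, capture, finish_job, search_frame, masks_of
def cloud(c):
    z=c["z_map"]; v,u=np.mgrid[0:400,0:640]
    P=np.stack([(u-c["cx"])/c["fx"]*z,(v-c["cy"])/c["fy"]*z,z],-1)
    W=(P-np.array(c["t"]))@np.array(c["R"]); W[z==0]=np.nan
    return W
def proj(c,X):
    p=np.array(c["R"])@np.array(X)+np.array(c["t"]); return [c["fx"]*p[0]/p[2]+c["cx"],c["fy"]*p[1]/p[2]+c["cy"]]
E
python3 - <<'E'
from h import *
np.set_printoptions(precision=4,suppress=True)
ims=[]
for n in ("scene","top"):
    c=capture(n); ims.append(c["frame"]); W=cloud(c)
    print(n,"cam",-np.array(c["R"]).T@np.array(c["t"]))
    for l in ["handpiece","stand","rest","cradle","bur_stand","bench_block","tin","hammer","brush","jar","dish","pliers"]:
        for m in masks_of(l,c)[:2]:
            Q=W[m["region"]]; Q=Q[~np.isnan(Q[:,0])]
            if len(Q): print(l,round(m["p"],2),np.round(m["xy"]),len(Q),np.percentile(Q,[2,50,98],axis=0).round(3).tolist())
    cv2.imwrite(f"pics/{n}0.png",c["frame"][:,:,::-1])
E
```

```text
scene cam [1.4556 0.0491 0.6585]
handpiece 0.96 [304. 189.] 396 [[0.39, -0.1, -0.0], [0.491, -0.086, 0.107], [0.498, -0.076, 0.181]]
handpiece 0.88 [348. 265.] 706 [[0.656, 0.041, -0.001], [0.829, 0.056, 0.114], [0.836, 0.073, 0.182]]
stand 0.92 [321. 238.] 750 [[0.568, -0.04, 0.001], [0.655, -0.017, 0.055], [0.674, 0.009, 0.132]]
stand 0.64 [180. 242.] 583 [[0.618, -0.513, 0.004], [0.657, -0.421, 0.017], [0.68, -0.359, 0.022]]
rest 0.91 [398. 229.] 872 [[0.451, 0.16, -0.0], [0.541, 0.2, 0.011], [0.602, 0.24, 0.1]]
rest 0.27 [336. 207.] 419 [[0.352, -0.015, -0.0], [0.458, 0.018, 0.029], [0.475, 0.051, 0.062]]
cradle 0.81 [258. 221.] 1158 [[0.433, -0.268, 0.003], [0.517, -0.22, 0.01], [0.627, -0.176, 0.054]]
bur_stand 0.63 [336. 206.] 382 [[0.409, -0.015, 0.002], [0.459, 0.016, 0.029], [0.475, 0.047, 0.062]]
bench_block 0.57 [399. 231.] 885 [[0.438, 0.16, -0.0], [0.541, 0.202, 0.011], [0.603, 0.242, 0.103]]
bench_block 0.48 [332. 224.] 140 [[0.515, -0.005, 0.008], [0.545, 0.012, 0.02], [0.565, 0.028, 0.022]]
tin 0.73 [397. 226.] 869 [[0.451, 0.162, 0.0], [0.537, 0.202, 0.011], [0.603,
[... 2005 characters left out ...]
134, 0.028]]
hammer 0.88 [178. 207.] 745 [[0.532, 0.353, 0.002], [0.594, 0.414, 0.023], [0.653, 0.523, 0.03]]
brush 0.92 [457. 202.] 597 [[0.61, -0.511, 0.003], [0.642, -0.416, 0.017], [0.67, -0.355, 0.024]]
brush 0.54 [480. 274.] 360 [[0.377, -0.535, -0.001], [0.425, -0.477, 0.009], [0.456, -0.413, 0.017]]
jar 0.85 [244. 164.] 301 [[0.706, 0.198, -0.002], [0.724, 0.219, 0.052], [0.752, 0.244, 0.059]]
dish 0.94 [384. 165.] 410 [[0.722, -0.229, -0.001], [0.755, -0.2, 0.013], [0.782, -0.165, 0.027]]
dish 0.57 [317. 234.] 289 [[0.506, -0.018, 0.009], [0.531, 0.006, 0.02], [0.557, 0.029, 0.025]]
pliers 0.87 [475. 273.] 291 [[0.379, -0.534, -0.001], [0.428, -0.464, 0.009], [0.455, -0.413, 0.017]]
```

View pics/scene0.png

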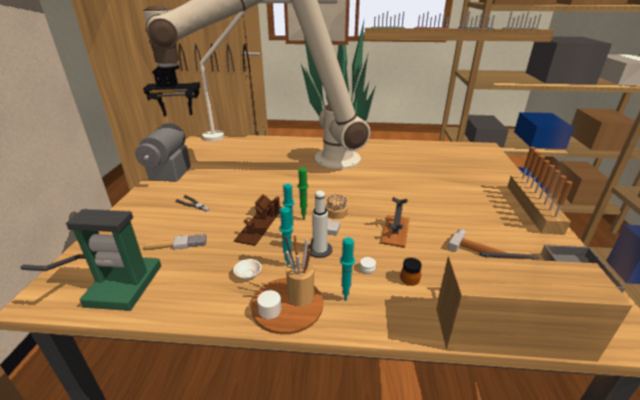

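View pics/top0.png

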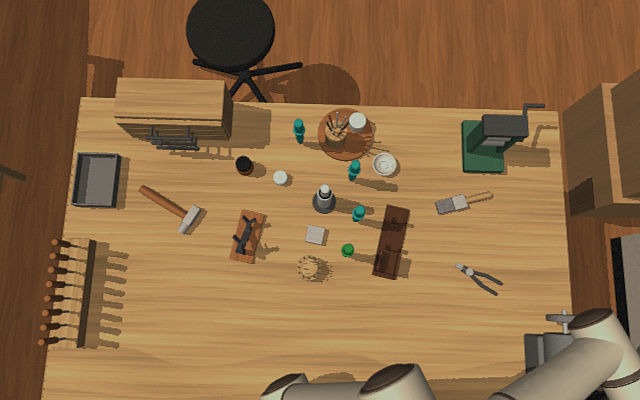

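The scene shows the tube stand at about (322,235) with the steel handpiece in it. There are teal look-alikes at (288,200), (287,235) and (348,265), and a green one at (303,190). The rest is at (398,225) and the cradle at (258,220). In the top view the stand is at (324,198), the rest at (248,237) and the cradle at (391,242). I'll fit the geometry next.

Run:
```python
from h import *
np.set_printoptions(precision=4,suppress=True)
cs=capture("scene"); ct=capture("top")
Ws,Wt=cloud(cs),cloud(ct)
for n,W,c in(("s",Ws,cs),("t",Wt,ct)):
    P=W.reshape(-1,3); P=P[~np.isnan(P[:,0])]
    tl=P[(abs(P[:,0]-.63)<.04)&(abs(P[:,1]+.02)<.04)]
    for a,b in((.01,.12),(.125,.136),(.14,.18),(.185,.21)):
        q=tl[(tl[:,2]>a)&(tl[:,2]<b)]; 
        if len(q): print(n,"stand z",a,b,len(q),q.min(0),q.max(0),np.median(q,0))
    # decoys: high points
    q=P[(P[:,2]>.15)&(P[:,2]<.2)&(P[:,0]>.4)&(P[:,0]<.86)&(abs(P[:,1])<.2)]
    lab=np.round(q[:,:2]/.05).astype(int)
    for k in np.unique(lab,axis=0):
        r=q[(lab==k).all(1)]
        if len(r)>8: print(n,"tall",r.mean(0),len(r),r[:,2].max())
    for nm,x0,x1,y0,y1,za,zb in(("rest",.42,.63,.14,.27,.006,.018),("cradle",.39,.66,-.29,-.14,.004,.013)):
        q=P[(P[:,0]>x0)&(P[:,0]<x1)&(P[:,1]>y0)&(P[:,1]<y1)&(P[:,2]>za)]
        ce,wh,an=cv2.minAreaRect((q[(q[:,2]<zb)][:,:2]*1000).astype(np.float32)); print(n,nm,"base",ce,wh,an)
        print("  all",cv2.minAreaRect((q[:,:2]*1000).astype(np.float32)))
def crop(c,x0,x1,y0,y1,f,name):
    im=c["frame"][y0:y1,x0:x1,::-1]; return cv2.resize(im,None,fx=f,fy=f,interpolation=cv2.INTER_CUBIC)
a=crop(ct,220,280,200,280,5,""); b=crop(ct,360,420,200,280,5,"")
d=crop(cs,370,430,190,250,5,""); e=crop(cs,230,290,190,250,5,"")
cv2.imwrite("pics/crop1.png",cv2.resize(np.vstack([np.hstack([a,b]),np.hstack([d,e])]),(514,600)))
```

```text
s stand z 0.01 0.12 479 [ 0.6165 -0.0409  0.01  ] [0.667  0.0012 0.12  ] [ 0.6545 -0.0197  0.0664]
s stand z 0.125 0.136 79 [ 0.6252 -0.0427  0.125 ] [ 0.6595 -0.0023  0.1359] [ 0.6518 -0.0199  0.1305]
s stand z 0.14 0.18 130 [ 0.6374 -0.0347  0.1403] [ 0.6522 -0.0103  0.1798] [ 0.6476 -0.0204  0.1599]
s stand z 0.185 0.21 50 [ 0.6264 -0.0339  0.1851] [ 0.6506 -0.0105  0.1928] [ 0.6425 -0.0219  0.1902]
s tall [ 0.4906 -0.0862  0.1689] 92 0.18328409043477353
s tall [ 0.5923 -0.1134  0.1689] 112 0.18319227932699877
s tall [ 0.6448 -0.0297  0.1731] 64 0.1925790075584111
s tall [ 0.645  -0.0171  0.1749] 103 0.19284969098333968
s tall [ 0.7156 -0.1005  0.1696] 150 0.18319680077779962
s tall [ 0.8067 -0.0531  0.1604] 45 0.1726245911413903
s tall [0.8195 0.057  0.1797] 45 0.18314182570591053
s tall [ 0.8278 -0.0779  0.1692] 27 0.18304737553921066
s tall [ 0.8431 -0.0475  0.1604] 52 0.17371728774085382
s tall [ 0.8278 -0.0232  0.1704] 23 0.18300586284482745
s tall [0.8304 0.0558 0.1677] 137 0.18288129400738123
s rest base (528.3360595703125, 201.6665802001953) (69.87318420410156, 151.2042236
[... 1149 characters left out ...]
 0.7016 -0.0984  0.1759] 90 0.18461568955649732
t tall [ 0.808  -0.0575  0.1632] 19 0.17790766646153247
t tall [ 0.8185 -0.0207  0.1709] 12 0.1859914919368905
t tall [0.8123 0.0586 0.1747] 91 0.1859909243568695
t tall [ 0.8464 -0.0492  0.1596] 21 0.16928587671050868
t rest base (521.8352661132812, 199.73175048828125) (118.06148529052734, 201.80288696289062) 89.78778076171875
  all ((521.8352661132812, 199.73175048828125), (118.06148529052734, 201.80288696289062), 89.78778076171875)
t cradle base (524.888671875, -215.59132385253906) (148.66864013671875, 266.6614074707031) 89.80521392822266
  all ((524.888671875, -215.59132385253906), (148.66864013671875, 266.6614074707031), 89.80521392822266)
```

View pics/crop1.png

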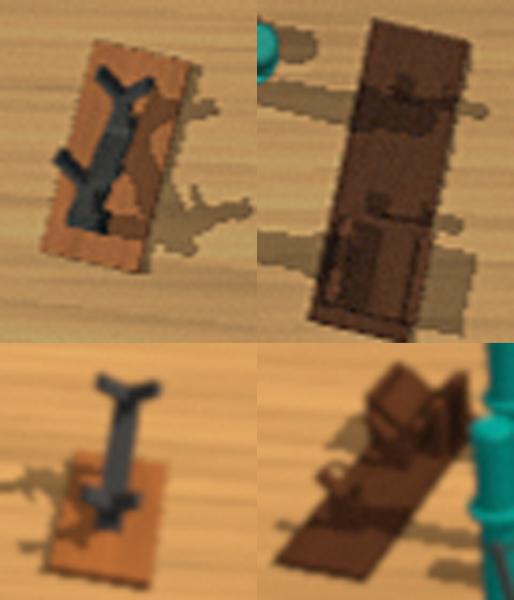

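```bash
cat > fit.py <<'E'
from h import *
np.set_printoptions(precision=1,suppress=True)
def frames(c,lab,half,lo,hi,yaw=None):
    W=cloud(c); m=[m for m in masks_of(lab,c)][0]; Q=W[m["region"]]; Q=Q[~np.isnan(Q[:,0])]*1000
    q=Q[(Q[:,2]>lo)&(Q[:,2]<hi)]
    # robust rectangle: search yaw/centre so that most points are inside with tight percentiles
    best=None
    for a in np.radians(np.arange(-30,31,.5)):
        u=np.array([np.cos(a),np.sin(a)]);v=np.array([-u[1],u[0]])
        s=q[:,:2]@u;t=q[:,:2]@v
        e=[np.percentile(s,1),np.percentile(s,99),np.percentile(t,1.5),np.percentile(t,98.5)]
        A=(e[1]-e[0])*(e[3]-e[2])
        if best is None or A<best[0]: best=(A,a,e,(e[0]+e[1])/2*u+(e[2]+e[3])/2*v)
    _,a,e,ce=best
    print(lab,"yaw",np.degrees(a),"size",e[1]-e[0],e[3]-e[2],"centre",ce,len(q))
    return Q,a,ce
for n in("scene","top"):
    c=capture(n); print(n)
    for lab,lo,hi in(("rest",6,17),("cradle",4,13)):
        Q,a,ce=frames(c,lab,None,lo,hi)
        d=Q[:,:2]-ce; s=d@[np.cos(a),np.sin(a)]; t=d@[-np.sin(a),np.cos(a)]
        k=Q[:,2]>20
        for b in range(-110,110,10):
            j=k&(s>=b)&(s<b+10)
            if j.sum()>2: print("  s",b,j.sum(),"z %.0f..%.0f t %.0f..%.0f"%(Q[j,2].min(),Q[j,2].max(),t[j].min(),t[j].max()))
E
python3 fit.py
```

```text
scene
rest yaw -11.5 size 145.11318260671675 67.60258359500443 centre [528.9 201.8] 536
  s -50 12 z 62..73 t -10..8
  s -40 36 z 56..99 t -10..9
  s -30 75 z 50..109 t -21..21
  s -20 46 z 40..110 t -23..21
  s -10 32 z 30..43 t -10..10
  s 0 8 z 30..35 t -8..8
  s 20 6 z 22..26 t -7..8
  s 30 27 z 28..56 t -20..20
  s 40 38 z 41..61 t -19..19
  s 50 3 z 52..54 t -15..16
cradle yaw -11.5 size 178.11677432107297 68.59582604203712 centre [ 541.5 -225.3] 593
  s -110 40 z 23..56 t -29..31
  s -100 36 z 21..56 t -28..31
  s -90 42 z 22..56 t -30..31
  s -80 48 z 21..57 t -27..31
  s -70 51 z 20..56 t -30..32
  s -60 59 z 20..57 t -30..31
  s -50 20 z 22..51 t -19..19
  s -40 56 z 20..52 t -19..19
  s 30 14 z 24..53 t -14..19
  s 40 74 z 21..54 t -19..18
top
rest yaw -10.5 size 144.47522017883801 65.81151249696342 centre [520.2 205.2] 710
  s -60 21 z 25..86 t -8..10
  s -50 34 z 26..86 t -10..12
  s -40 28 z 40..101 t -10..6
  s -30 51 z 56..108 t -21..19
  s -20 37 z 43..112 t -22..19
  s -10 23 z 35..108 t -18..18
  s 0 23 z 24..40 t -10..10
  s 10 22 z 20..36 t -9..10
  s 20 21 z 24..45 t -8..6
  s 30 26 z 20..53 t -13..13
  s 40 37 z 38..66 t -18..20
  s 50 9 z 45..57 t -19..20
cradle yaw -13.0 size 211.3248774208064 65.77735117850773 centre [ 518.2 -217.8] 886
  s -100 52 z 20..58 t -33..28
  s -90 78 z 20..63 t -33..28
  s -80 81 z 28..60 t -32..28
  s -70 76 z 22..57 t -30..29
  s -60 76 z 23..61 t -31..28
  s -50 78 z 26..57 t -31..29
  s -40 21 z 24..52 t -30..28
  s -30 46 z 20..53 t -24..20
  s -20 26 z 32..56 t -22..19
  s 50 37 z 22..53 t -19..19
  s 60 33 z 33..53 t -19..20
```

```bash
cat > go.py <<'E'
from h import *
from scipy.spatial.transform import Rotation as Ro
def Rt(yaw,pitch,sgn):  # pitch: 90 = down, <90 = pointing forward along u
    a,p=np.radians([yaw,pitch]); u=np.array([np.cos(a),np.sin(a),0]); z=np.cos(p)*u-np.sin(p)*np.array([0,0,1]); y=sgn*np.array([-u[1],u[0],0])
    return np.column_stack([np.cross(y,z),y,z])
def plan(pos,yaw,pitch):
    s=sense(); R0=np.array(s["ee_rot"]); 
    best=min(((Ro.from_matrix(Rt(yaw,pitch,g)@R0.T).as_rotvec(),g) for g in(1,-1)),key=lambda t:np.linalg.norm(t[0]))
    d=(np.array(pos)-s["tcp_pos"])*1000
    np.set_printoptions(precision=4,suppress=True)
    print("t",s["time_s"],"tcp",np.array(s["tcp_pos"]),"shift",d.round(1),"turn",best[0],"sgn",best[1],"minrows",max(np.linalg.norm(d)/41.7,np.linalg.norm(best[0])/.125))
    print("j",np.array(s["joints"]).round(1),"w",s["gripper_width"],"gf",s["gripper_force"],"F",np.array(s["wrist_force"]).round(1))
E
python3 - <<'E'
from go import *
print(sense()["ee_rot"]); plan([.636,-.0205,.30],-11,120)
E
```

```text
[[-9.75056016e-01 -2.21958924e-01 -4.22237871e-05]
 [-2.21958926e-01  9.75056015e-01  5.18887930e-05]
 [ 2.96533769e-05  5.99664262e-05 -9.99999998e-01]]
t 1.7 tcp [ 0.1387 -0.6094  0.2415] shift [497.3 588.9  58.5] turn [-0.0085  0.5272 -0.4062] sgn 1 minrows 18.536162385143943
j [-62.4  22.    0.5   0.  -68.4 -14.8] w 0.9945522675905245 gf 0.0 F [ 0.  -0.5 -0.8]
```

>>> drive_tool --pt "65 10 12 12 0 0.0211 -0.0162" --pt "65 20 23.5 12 0 0.0211 -0.0162" --pt "65 20 23.5 12 0 0.0211 -0.0162" --pt "65 20 23.5 11 0 0.0211 -0.0162" --pt "65 20 23.5 11 0 0.0211 -0.0162"

```text
time_s: 2.12
tcp_pos: [0.2292, -0.5023, 0.3002]
ee_rot: [[-0.984, -0.14, -0.106], [-0.141, 0.99, 0.004], [0.104, 0.019, -0.994]]
wrist_force: [1.5, -0.1, -0.9]
gripper_width: 0.716
gripper_force: 0.0
```

>>> drive_tool --pt "65 20 23.5 0 0 0.0211 -0.0162" --pt "65 20 23.5 0 0 0.0211 -0.0162" --pt "65 20 23.5 0 0 0.0211 -0.0162" --pt "65 20 23.5 0 0 0.0211 -0.0162" --pt "65 20 23.5 0 0 0.0211 -0.0162"

```text
time_s: 2.53
tcp_pos: [0.3295, -0.3846, 0.2999]
ee_rot: [[-0.976, -0.057, -0.209], [-0.062, 0.998, 0.017], [0.208, 0.029, -0.978]]
wrist_force: [0.8, 1.0, 0.9]
gripper_width: 0.651
gripper_force: 0.0
```

>>> drive_tool --pt "65 20 23.5 0 0 0.0211 -0.0162" --pt "65 20 23.5 0 0 0.0211 -0.0162" --pt "65 20 23.5 0 0 0.0211 -0.0162" --pt "65 20 23.5 0 0 0.0211 -0.0162" --pt "65 20 23.5 0 0 0.0211 -0.0162"

```text
time_s: 2.95
tcp_pos: [0.4295, -0.267, 0.2998]
ee_rot: [[-0.951, 0.027, -0.309], [0.016, 0.999, 0.038], [0.309, 0.031, -0.95]]
wrist_force: [0.7, -0.2, 0.1]
gripper_width: 0.65
gripper_force: 0.0
```

>>> drive_tool --pt "65 20 23.5 0 0 0.0211 -0.0162" --pt "65 20 23.5 0 0 0.0211 -0.0162" --pt "65 20 23.5 0 0 0.0211 -0.0162" --pt "65 20 23.5 0 0 0.0211 -0.0162" --pt "65 20 23.5 0 0 0.0211 -0.0162"

```text
time_s: 3.37
tcp_pos: [0.5296, -0.1495, 0.2997]
ee_rot: [[-0.909, 0.11, -0.403], [0.091, 0.994, 0.067], [0.408, 0.024, -0.913]]
wrist_force: [-0.3, -1.3, -0.3]
gripper_width: 0.652
gripper_force: 0.0
```

>>> drive_tool --pt "65 20 23.5 0 0 0.0211 -0.0162" --pt "65 20 23.5 0 0 0.0211 -0.0162" --pt "65 20 23.5 0 0 0.0211 -0.0162" --pt "65 20 23.5 0 0 0.0211 -0.0162" --pt "65 17 20 0 0 0.0211 -0.0162"

```text
time_s: 3.78
tcp_pos: [0.6268, -0.0352, 0.2992]
ee_rot: [[-0.85, 0.192, -0.49], [0.162, 0.981, 0.103], [0.501, 0.008, -0.865]]
wrist_force: [0.8, -0.6, 0.1]
gripper_width: 0.65
gripper_force: 0.0
```

Run:
```python
from go import *
plan([.636,-.0205,.30],-11,120)
ims=[]
s=sense();T=np.array(s["tcp_pos"]);R=np.array(s["ee_rot"])
for n in("scene","top"):
    c=capture(n); W=cloud(c).reshape(-1,3); c_im=c["frame"].copy()
    p=proj(c,T); print(n,p)
    q=(W-T)@R; 
    k=(abs(q[:,0])<.03)&(abs(q[:,1])<.075)&(q[:,2]>-.045)&(q[:,2]<.04); q=q[k]*1000
    print(len(q))
    for b in range(-40,30,10):
        j=(q[:,2]>=b)&(q[:,2]<b+10)
        for sg in(-1,1):
            r=q[j&(q[:,1]*sg>0)]
            if len(r)>3: print(" z",b,"side",sg,len(r),"x %.1f..%.1f y %.1f..%.1f z %.1f..%.1f"%(r[:,0].min(),r[:,0].max(),r[:,1].min(),r[:,1].max(),r[:,2].min(),r[:,2].max()))
    u,v=int(p[0]),int(p[1]); cr=c_im[max(v-70,0):v+70,max(u-80,0):u+80,::-1]; ims.append(cv2.resize(cr,(640,560)) if 0 else cv2.resize(cr,(400,350)))
cv2.imwrite("pics/hov.png",np.hstack(ims))
```

```text
t 3.7833 tcp [ 0.6268 -0.0352  0.2992] shift [ 9.2 14.7  0.8] turn [-0.0082  0.0004  0.0009] sgn 1 minrows 0.41517036894712106
j [   7.    36.6   31.4  -10.1 -113.2 -109.5] w 0.6503727681564334 gf 0.0 F [ 0.8 -0.6  0.1]
scene [np.float64(314.7463961831382), np.float64(151.51317495065226)]
150
 z -40 side -1 11 x -13.6..8.5 y -39.8..-29.1 z -38.8..-30.1
 z -30 side -1 18 x -12.5..9.1 y -41.9..-29.3 z -29.8..-20.9
 z -20 side -1 15 x -11.6..4.3 y -39.5..-28.8 z -19.9..-10.5
 z -20 side 1 11 x -11.9..-10.0 y 28.8..38.9 z -19.7..-10.1
 z -10 side -1 22 x -11.4..7.8 y -38.8..-28.3 z -9.2..-0.6
 z -10 side 1 8 x -12.9..-0.4 y 28.6..37.3 z -9.0..-0.6
 z 0 side -1 20 x -11.6..9.6 y -37.9..-28.3 z 0.2..9.6
 z 0 side 1 13 x -12.6..5.2 y 28.1..36.8 z 0.2..9.5
 z 10 side -1 13 x -11.8..4.7 y -37.4..-28.7 z 10.1..19.8
 z 10 side 1 14 x -12.5..4.6 y 28.4..36.9 z 10.0..17.9
top [np.float64(331.9026655173459), np.float64(180.9606869265)]
143
 z -30 side -1 13 x 1.8..11.6 y -35.0..-23.3 z -29.1..-20.2
 z -30 side 1 16 x -0.3..12.9 y 33.6..47.4 z -29.4..-20.4
 z -20 side -1 17 x 2.4..14.0 y -35.7..-23.1 z -19.1..-11.0
 z -20 side 1 14 x 2.3..13.0 y 33.5..44.3 z -19.0..-10.3
 z -10 side -1 13 x 6.4..13.0 y -33.3..-23.5 z -9.4..-2.2
 z -10 side 1 15 x -6.0..12.5 y 33.6..43.1 z -9.7..-0.1
 z 0 side -1 11 x -5.9..12.6 y -30.4..-23.1 z 0.3..9.8
 z 0 side 1 13 x -1.1..13.5 y 33.5..42.0 z 1.1..8.5
 z 10 side -1 12 x 7.5..11.5 y -31.5..-23.3 z 11.3..19.9
 z 10 side 1 11 x 6.4..13.6 y 33.2..40.6 z 10.2..19.8
```

View pics/hov.png

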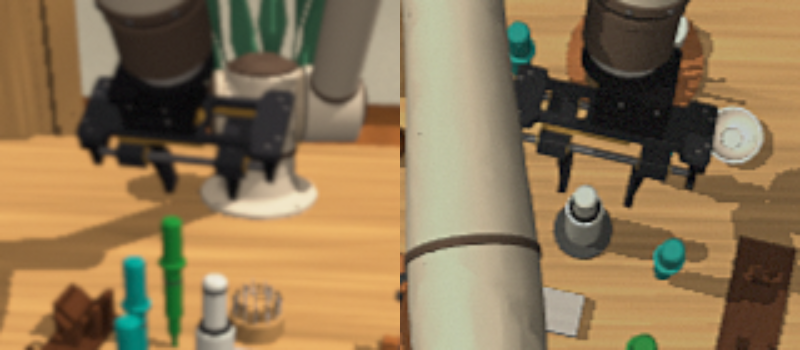

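The hover view shows the gripper open above the stand; the scene camera reads almost unbiased, and the top camera is about 5 mm off in y. I'm descending onto the tail.

>>> drive_tool --pt "65 5 6 -10 -0.008 0 0" --pt "65 4 6.4 -20 0 0 0" --pt "65 0 0 -25 0 0 0" --pt "65 0 0 -25 0 0 0" --pt "65 0 0 0 0 0 0"

```text
time_s: 4.3
tcp_pos: [0.632, -0.0245, 0.2141]
ee_rot: [[-0.845, 0.193, -0.498], [0.167, 0.981, 0.097], [0.508, -0.001, -0.862]]
wrist_force: [-0.7, 0.5, -1.6]
gripper_width: 0.652
gripper_force: 0.0
```

>>> drive_tool --pt "65 0 0 -20 0 0 0" --pt "65 0 0 -20 0 0 0" --pt "65 0 0 -14 0 0 0" --pt "65 0 0 0 0 0 0"

```text
time_s: 4.63
tcp_pos: [0.6332, -0.025, 0.1636]
ee_rot: [[-0.848, 0.193, -0.494], [0.167, 0.981, 0.096], [0.503, -0.001, -0.864]]
wrist_force: [-1.2, -0.2, 0.2]
gripper_width: 0.651
gripper_force: 0.0
```

Run:
```python
from go import *
plan([.636,-.0228,.165],-11,120)
s=sense();T=np.array(s["tcp_pos"]);R=np.array(s["ee_rot"])
c=capture("scene"); W=cloud(c).reshape(-1,3); q=(W-T)
k=(abs(q[:,0])<.05)&(abs(q[:,1])<.05)&(abs(q[:,2])<.025); q=q[k]
yy=q@R[:,1]*1000
print(np.histogram(yy,bins=np.arange(-50,51,3)))
r=q[abs(yy)<20]; print(len(r),np.percentile(r*1000,[2,50,98],axis=0)); print(np.percentile(r@R[:,1]*1000,[2,50,98]))
```

```text
t 4.6333 tcp [ 0.6332 -0.025   0.1636] shift [2.8 2.2 1.4] turn [ 0.0001 -0.0035  0.002 ] sgn 1 minrows 0.09054139745425134
j [   7.8   41.5   21.2   -9.5  -98.4 -107.9] w 0.6505540122048331 gf 0.0 F [-1.2 -0.2  0.2]
(array([ 0,  0,  0,  4,  6, 12, 23,  6,  0,  0,  0,  0,  0,  7,  6, 14, 14,
       13, 16, 16, 19, 22,  4,  0,  0,  0,  4,  4,  7,  0,  0,  0,  0]), array([-50, -47, -44, -41, -38, -35, -32, -29, -26, -23, -20, -17, -14,
       -11,  -8,  -5,  -2,   1,   4,   7,  10,  13,  16,  19,  22,  25,
        28,  31,  34,  37,  40,  43,  46,  49]))
131 [[  5.8321  -9.5396 -24.2916]
 [ 13.7541   2.1403  -6.4265]
 [ 17.563   14.5634  23.8694]]
[-8.1184  5.451  16.0888]
```

>>> drive_tool --pt "65 3 3.5 1 0 0 0" --pt "65 0 0 0 0 0 0" --pt "0 0 0 0 0 0 0" --pt "0 0 0 0 0 0 0" --pt "0 0 0 0 0 0 0"

```text
time_s: 5.1
tcp_pos: [0.6379, -0.021, 0.1673]
ee_rot: [[-0.851, 0.192, -0.488], [0.166, 0.981, 0.096], [0.498, 0.001, -0.867]]
wrist_force: [-0.1, 0.1, -0.1]
gripper_width: 0.502
gripper_force: 0.0
```

>>> drive_tool --pt "0 0 0 0 0 0 0" --pt "0 0 0 0 0 0 0" --pt "0 0 0 0 0 0 0" --pt "0 0 0 0 0 0 0"

```text
time_s: 5.43
tcp_pos: [0.6377, -0.0212, 0.1666]
ee_rot: [[-0.851, 0.192, -0.49], [0.166, 0.981, 0.096], [0.499, 0.0, -0.867]]
wrist_force: [0.3, -0.7, 1.0]
gripper_width: 0.287
gripper_force: 30.0
```

>>> drive_tool --pt "0 0 0 10 0 0 0" --pt "0 0 0 20 0 0 0" --pt "0 0 0 25 0 0 0" --pt "0 0 0 0 0 0 0"

```text
time_s: 5.77
tcp_pos: [0.6395, -0.0215, 0.2268]
ee_rot: [[-0.855, 0.191, -0.482], [0.166, 0.982, 0.095], [0.491, 0.001, -0.871]]
wrist_force: [0.3, -0.7, 0.3]
gripper_width: 0.291
gripper_force: 30.0
```

>>> drive_tool --pt "0 0 0 25 0 0 0" --pt "0 0 0 30 0 0 0" --pt "0 0 0 30 0 0 0" --pt "0 0 0 30 0 0 0"

```text
time_s: 6.1
tcp_pos: [0.6375, -0.0208, 0.3372]
ee_rot: [[-0.85, 0.192, -0.49], [0.166, 0.981, 0.096], [0.5, 0.001, -0.866]]
wrist_force: [0.0, 0.3, -3.0]
gripper_width: 0.288
gripper_force: 30.0
```

>>> drive_tool --pt "0 -10 18 0 -0.014 -0.0714 0" --pt "0 -10.6 18.8 0 -0.014 -0.0714 0" --pt "0 -10.6 18.8 0 -0.014 -0.0714 0" --pt "0 -10.6 18.8 0 -0.014 -0.0714 0" --pt "0 -10.6 18.8 -10 -0.014 -0.0714 0"

```text
time_s: 6.52
tcp_pos: [0.5854, 0.0729, 0.3282]
ee_rot: [[-0.97, 0.192, -0.148], [0.189, 0.981, 0.031], [0.151, 0.002, -0.989]]
wrist_force: [0.2, 1.1, -2.4]
gripper_width: 0.289
gripper_force: 30.0
```

>>> drive_tool --pt "0 -10.6 18.8 -10 -0.014 -0.0714 0" --pt "0 -10.6 18.8 -10 -0.014 -0.0714 0" --pt "0 -10.6 18.8 -10 -0.014 -0.0714 0" --pt "0 -10.6 18.8 -10 -0.014 -0.0714 0" --pt "0 -10.6 18.8 -10 -0.014 -0.0714 0"

```text
time_s: 6.93
tcp_pos: [0.5309, 0.1669, 0.276]
ee_rot: [[-0.96, 0.192, 0.202], [0.188, 0.981, -0.039], [-0.206, 0.001, -0.979]]
wrist_force: [0.7, -0.6, -2.8]
gripper_width: 0.29
gripper_force: 30.0
```

>>> drive_tool --pt "0 -10.6 18.8 -10 -0.014 -0.0714 0" --pt "0 -10.6 18.8 -10 -0.014 -0.0714 0" --pt "0 0 0 0 0 0 0" --pt "0 0 0 0 0 0 0"

```text
time_s: 7.27
tcp_pos: [0.5081, 0.2029, 0.254]
ee_rot: [[-0.924, 0.189, 0.333], [0.176, 0.982, -0.069], [-0.34, -0.005, -0.94]]
wrist_force: [0.3, 0.3, -2.6]
gripper_width: 0.288
gripper_force: 30.0
```

```bash
cat > axis.py <<'E'
from go import *
# handpiece axis seen from camera, in tool frame & world
def hp(c,box=.2):
    m=masks_of("handpiece",c); W=cloud(c); s=sense();T=np.array(s["tcp_pos"])
    for k in m:
        Q=W[k["region"]];Q=Q[~np.isnan(Q[:,0])]
        print("hp",round(k["p"],2),np.round(k["xy"]),len(Q),np.median(Q,0))
E
python3 - <<'E'
from axis import *
plan([.5115,.204,.26],-11,69.4)
for n in("scene","top"):
    c=capture(n); hp(c); u,v=map(int,proj(c,[.53,.19,.2])); cr=c["frame"][max(v-75,0):v+75,max(u-75,0):u+75,::-1]; cv2.imwrite(f"pics/r_{n}.png",cv2.resize(cr,(400,400)))
cv2.imwrite("pics/r.png",np.hstack([cv2.imread("pics/r_scene.png"),cv2.imread("pics/r_top.png")]))
E
```

```text
t 7.2667 tcp [0.5081 0.2029 0.254 ] shift [3.4 1.1 6. ] turn [ 0.0028 -0.0135 -0.0015] sgn 1 minrows 0.1664021055160794
j [  46.5    6.8  -29.4   23.9  -45.6 -163. ] w 0.2880653657309742 gf 29.987405479059817 F [ 0.3  0.3 -2.6]
hp 0.81 [402. 168.] 477 [0.5529 0.1931 0.2238]
hp 0.78 [347. 263.] 621 [0.8297 0.0557 0.1254]
hp 0.76 [288. 197.] 275 [ 0.5935 -0.1117  0.1439]
hp 0.73 [302. 186.] 377 [ 0.491  -0.086   0.1131]
hp 0.7 [286. 225.] 360 [ 0.718  -0.1016  0.1364]
hp 0.87 [240. 208.] 232 [0.5647 0.1914 0.2176]
hp 0.7 [298. 130.] 199 [0.8073 0.0579 0.1403]
hp 0.69 [354. 171.] 177 [ 0.6961 -0.0972  0.1399]
hp 0.62 [350. 248.] 127 [ 0.4752 -0.0818  0.1769]
```

View pics/r.png

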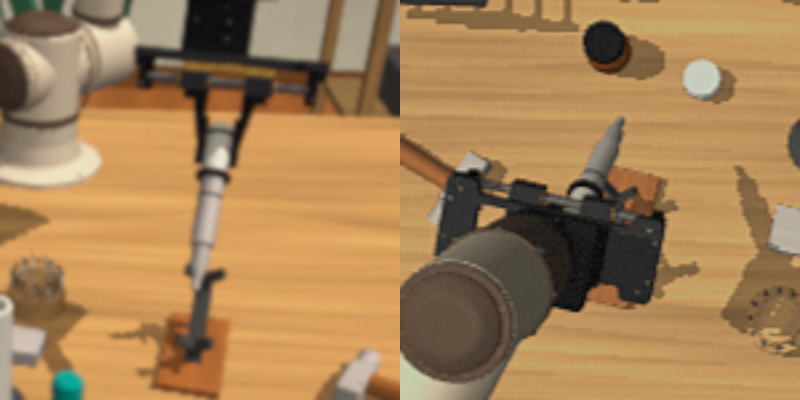

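The handpiece is held level with the plan above the rest, in the scene crop at (215,130) to (195,285) and in the top crop at (580,195) to (620,120). Next I'll check its slope in the grip.

```bash
cat > ax2.py <<'E'
from go import *
def axfit(names=("scene","top"),near=None):
    s=sense();T=np.array(s["tcp_pos"])
    near=T if near is None else np.array(near)
    for n in names:
        c=capture(n); W=cloud(c)
        best=None
        for k in masks_of("handpiece",c):
            Q=W[k["region"]];Q=Q[~np.isnan(Q[:,0])]; d=np.linalg.norm(np.median(Q,0)-near)
            if best is None or d<best[0]: best=(d,Q)
        Q=best[1]; Q=Q[np.linalg.norm(Q-np.median(Q,0),axis=1)<.13]
        for _ in range(3):
            m=Q.mean(0); a=np.linalg.svd(Q-m,full_matrices=False)[2][0]; a*=np.sign(a[0])
            e=np.linalg.norm((Q-m)-np.outer((Q-m)@a,a),axis=1); Q=Q[e<.022]
        t=(Q-m)@a; e1,e2=np.percentile(t,[0.5,99.5])
        print(n,len(Q),"dir",a,"yaw %.1f down %.1f"%(np.degrees(np.arctan2(a[1],a[0])),np.degrees(np.arcsin(-a[2]))),"mean",m,"ends",m+e1*a,m+e2*a)
E
python3 -c "
from ax2 import *
np.set_printoptions(precision=4,suppress=True)
axfit(near=[.555,.193,.22])"
```

```text
scene 537 dir [ 0.7184 -0.1438 -0.6806] yaw -11.3 down 42.9 mean [0.5632 0.1937 0.2233] ends [0.5029 0.2057 0.2804] [0.6314 0.18   0.1586]
top 271 dir [ 0.6995 -0.1493 -0.6989] yaw -12.0 down 44.3 mean [0.5695 0.1921 0.2137] ends [0.5304 0.2005 0.2527] [0.6259 0.1801 0.1573]
```

>>> drive_tool --pt "0 3.4 1.1 -17 0.003 -0.0135 0" --pt "0 0 0 -20 0 0 0" --pt "0 0 0 -20 0 0 0" --pt "0 0 0 0 0 0 0"

```text
time_s: 8.0
tcp_pos: [0.5129, 0.2023, 0.1954]
ee_rot: [[-0.919, 0.194, 0.344], [0.181, 0.981, -0.069], [-0.351, -0.001, -0.937]]
wrist_force: [-0.6, -0.1, -3.3]
gripper_width: 0.288
gripper_force: 30.0
```

>>> drive_tool --pt "0 -10 2 -12 0 0 0" --pt "0 -13 2.5 -16 0 0 0" --pt "0 -13 2.5 -16 0 0 0" --pt "0 -6 1.1 -7.2 0 0 0" --pt "0 0 0 0 0 0 0"

```text
time_s: 8.42
tcp_pos: [0.4789, 0.2093, 0.1577]
ee_rot: [[-0.926, 0.185, 0.329], [0.176, 0.983, -0.057], [-0.333, 0.005, -0.943]]
wrist_force: [-0.1, 1.2, -2.5]
gripper_width: 0.289
gripper_force: 30.0
```

Run:
```python
from ax2 import *
plan([.461,.214,.136],-11,69.4)
for n in("scene",):
    c=capture(n); u,v=map(int,proj(c,[.5,.2,.1])); cr=c["frame"][v-50:v+50,u-50:u+50,::-1]; cv2.imwrite(f"pics/r2.png",cv2.resize(cr,(600,600),interpolation=cv2.INTER_CUBIC))
```

```text
t 8.4167 tcp [0.4789 0.2093 0.1577] shift [-17.9   4.7 -21.7] turn [-0.0086 -0.0183 -0.0061] sgn 1 minrows 0.6833837285343939
j [  47.6   10.6  -43.2   34.3  -29.9 -177.4] w 0.2891090726300889 gf 29.995907912143593 F [-0.1  1.2 -2.5]
```

View pics/r2.png

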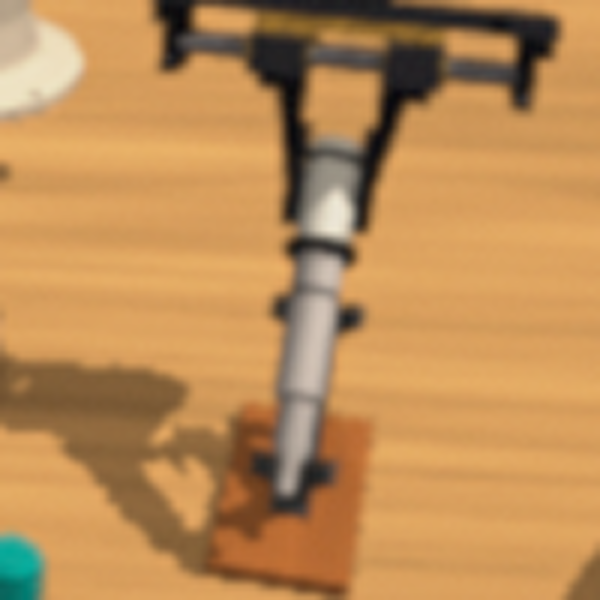

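```bash
cat > kin.py <<'E'
import numpy as np
from scipy.optimize import least_squares
from scipy.spatial.transform import Rotation as Ro
import itertools
D=[([-62.361,22.042,.453,0,-68.411,-14.817],[.1387,-.6094,.2415]),([7.0,36.6,31.4,-10.1,-113.2,-109.5],[.6268,-.0352,.2992]),([7.8,41.5,21.2,-9.5,-98.4,-107.9],[.6332,-.025,.1636]),([46.5,6.8,-29.4,23.9,-45.6,-163],[.5081,.2029,.254]),([47.6,10.6,-43.2,34.3,-29.9,-177.4],[.4789,.2093,.1577])]
def fk(q,L,s4=1,s6=1,off=0):
    j=np.radians(q); h,a1,a2,a3,d4,d6=L
    E=lambda ax,t:Ro.from_euler(ax,t).as_matrix()
    R1=E('z',j[0]); R2=R1@E('y',j[1]); R3=R2@E('y',-j[2])
    p=R1@[a1,0,h]+R2@[0,0,a2]+R3@[d4,0,a3]
    R5=R3@E('x',s4*j[3])@E('y',-j[4]); p=p+R5@[d6,0,0]
    R6=R5@E('x',s6*j[5])
    # tool z = R6 x ; tool axes with offset
    B=np.column_stack([R6@[0,0,1],R6@[0,-1,0],R6@[1,0,0]])@E('z',off)
    return p,B
def fit():
    best=None
    for s4 in(1,-1):
        f=lambda L:np.concatenate([fk(q,L,s4)[0]-p for q,p in D])
        r=least_squares(f,[.35,.0,.35,.0,.35,.2])
        if best is None or r.cost<best[0]: best=(r.cost,s4,r.x,np.abs(r.fun).max())
    return best
if __name__=="__main__":
    from station import sense
    b=fit(); print(b); s=sense()
    R=np.array(s["ee_rot"]); print(R)
    for s6 in(1,-1): 
        p,B=fk(s["joints"],b[2],b[1],s6); print(s6,p,s["tcp_pos"],"\n",B.T@R)
E
python3 kin.py
```

```text
(np.float64(0.05581832887471882), -1, array([0.09039731, 0.07700047, 0.69919059, 0.02206048, 0.29910714,
       0.40876679]), np.float64(0.17718272922875386))
[[-0.92574359  0.18426092  0.33022222]
 [ 0.17573262  0.98285655 -0.05577671]
 [-0.33483854  0.00639588 -0.94225381]]
1 [0.40477723 0.27302188 0.16457041] [0.47962871 0.21000954 0.15854495] 
 [[ 9.09951288e-02 -9.95851338e-01  2.41475075e-16]
 [ 9.95851338e-01  9.09951288e-02 -1.13482710e-16]
 [ 2.53154360e-16  2.37547425e-16  1.00000000e+00]]
-1 [0.40477723 0.27302188 0.16457041] [0.47962871 0.21000954 0.15854495] 
 [[-1.47264222e-16 -1.00000000e+00  2.52233486e-16]
 [ 1.00000000e+00 -1.39087769e-16 -7.35014328e-17]
 [ 2.53154360e-16  2.37547425e-16  1.00000000e+00]]
```

```bash
cat > kin.py <<'E'
import numpy as np
from scipy.optimize import least_squares
from scipy.spatial.transform import Rotation as Ro
D=[([-62.361,22.042,.453,0,-68.411,-14.817],[.1387,-.6094,.2415]),([7.0,36.6,31.4,-10.1,-113.2,-109.5],[.6268,-.0352,.2992]),([7.8,41.5,21.2,-9.5,-98.4,-107.9],[.6332,-.025,.1636]),([46.5,6.8,-29.4,23.9,-45.6,-163],[.5081,.2029,.254]),([47.6,10.6,-43.2,34.3,-29.9,-177.4],[.4789,.2093,.1577])]
E=lambda ax,t:Ro.from_euler(ax,t).as_matrix()
def mats(q):
    j=np.radians(q);R1=E('z',j[0]);R2=R1@E('y',j[1]);R3=R2@E('y',-j[2]);R4=R3@E('x',-j[3]);R5=R4@E('y',-j[4]);R6=R5@E('x',-j[5])
    return R1,R2,R3,R4,R5,R6
def cols(q):
    R1,R2,R3,R4,R5,R6=mats(q)
    return np.column_stack([R1[:,0],R1[:,1],R1[:,2],R2[:,2],R3[:,0],R3[:,2],R4[:,1],R5[:,0],R5[:,2]])
A=np.vstack([cols(q) for q,_ in D]);b=np.concatenate([p for _,p in D])
L,res,rk,sv=np.linalg.lstsq(A,b,rcond=1e-4)
def fk(q):
    R6=mats(q)[5]
    return cols(q)@L, np.column_stack([-R6[:,1],-R6[:,2],R6[:,0]])
lo=np.array([-179.83,-69.29,-61.27,-181.25,-171.15,-177.46]);hi=np.array([179.83,118.12,80.66,117.63,-9.14,177.46])
def ik(p,R,q0):
    f=lambda q:(lambda P,B:np.concatenate([(P-p)*10,Ro.from_matrix(B@R.T).as_rotvec(),1e-5*(q-q0)]))(*fk(q))
    r=least_squares(f,np.clip(q0,lo+.01,hi-.01),bounds=(lo,hi),x_scale=30.); e=f(r.x)
    return r.x,np.linalg.norm(e[:3])*100,np.degrees(np.linalg.norm(e[3:6]))
if __name__=="__main__":
    np.set_printoptions(precision=4,suppress=True)
    print(L,rk,sv,np.abs(A@L-b).max())
    from station import sense
    s=sense(); p,B=fk(s["joints"]); print(p,s["tcp_pos"]); print(B-np.array(s["ee_rot"]))
E
python3 kin.py
```

```text
[-0.0004  0.0005  0.1606  0.5641  0.4221  0.0001 -0.1603  0.2868  0.0003] 9 [4.3379 3.7703 3.1262 1.0193 0.9565 0.3945 0.2211 0.1516 0.1163] 0.00027159036923685154
[0.4794 0.2103 0.1584] [0.4796 0.21   0.1585]
[[-0. -0. -0.]
 [-0.  0.  0.]
 [ 0.  0.  0.]]
```

```bash
cat > roll.py <<'E'
from kin import *
from go import Rt
import sys
np.set_printoptions(precision=1,suppress=True)
q0=np.array([47.6,10.6,-43.2,34.3,-29.9,-177.4])
a=np.radians(-11);u=np.array([np.cos(a),np.sin(a),0]);z=np.array([0,0,1.]);c,s=np.cos(np.radians(40)),np.sin(np.radians(40))
at=-c*u+s*z;n=s*u+c*z
P=np.array([.461,.214,.136]);R0=Rt(-11,69.4,1)
for phi in range(-70,71,10):
    R=Ro.from_rotvec(np.radians(phi)*at).as_matrix()@R0
    o=[ik(p,R,q0) for p in(P+.08*n,P)]
    print(phi,*[(x[0],"err %.1fmm %.1fdeg"%x[1:]) for x in o], "toolz",R[:,2].round(2))
E
python3 roll.py
```

```text
-70 (array([  28.6,    5.4,  -29.2,  -50.2,   -9.1, -137.3]), 'err 1.9mm 7.7deg') (array([ 17.4,   8.2, -33.6, -97.4,  -9.1, -82.3]), 'err 1.2mm 3.6deg') toolz [ 0.6  0.3 -0.7]
-60 (array([  37.2,    5.4,  -36.1,  -11.2,   -9.1, -173.7]), 'err 1.7mm 7.5deg') (array([ 22.1,   8.2, -32.5, -82.2,  -9.1, -92.1]), 'err 2.4mm 8.0deg') toolz [ 0.6  0.3 -0.8]
-50 (array([  38.5,    5.6,  -38.7,    0.6,   -9.5, -177.5]), 'err 1.4mm 6.2deg') (array([  39.2,    8.3,  -37.9,  -23.9,   -9.1, -154.4]), 'err 2.2mm 10.4deg') toolz [ 0.5  0.3 -0.8]
-40 (array([  39.5,    6.1,  -38.1,    8.3,  -15.4, -177.5]), 'err 1.2mm 5.3deg') (array([  43.4,    8.4,  -44.4,    4.2,   -9.1, -177.5]), 'err 1.9mm 9.1deg') toolz [ 0.5  0.2 -0.8]
-30 (array([  40.9,    6.8,  -37.8,   15.7,  -20.8, -177.5]), 'err 0.8mm 3.8deg') (array([  44.2,    8.7,  -45. ,   12.2,  -12.5, -177.5]), 'err 1.7mm 8.2deg') toolz [ 0.4  0.2 -0.9]
-20 (array([  42.5,    7.7,  -37.9,   22.9,  -25.6, -177.5]), 'err 0.4mm 1.9deg') (array([  45.6,    9.5,  -44.4,   19.4,  -18.4, -177.5]), 'err 1.5mm 7.0deg') toolz [ 0.4  0.1 -0.9]
-10 (array([ 
[... 924 characters left out ...]
 -35.1,   41.4,  -52.4, -150.2]), 'err 0.0mm 0.0deg') (array([  55.6,   17.8,  -44.2,   45.6,  -46.3, -162.3]), 'err 0.0mm 0.0deg') toolz [ 0.4 -0.4 -0.8]
50 (array([  52.3,   17.4,  -36.1,   45.2,  -55.3, -146. ]), 'err 0.0mm 0.0deg') (array([  57. ,   19.4,  -44.5,   48.3,  -50. , -157.6]), 'err 0.0mm 0.0deg') toolz [ 0.4 -0.5 -0.8]
60 (array([  53.3,   18.6,  -37.6,   49.5,  -57.9, -142.1]), 'err 0.0mm 0.0deg') (array([  58.2,   21.1,  -45.3,   51.5,  -53.2, -153.3]), 'err 0.0mm 0.0deg') toolz [ 0.4 -0.5 -0.8]
70 (array([  54.1,   19.8,  -39.5,   54. ,  -60.1, -138.3]), 'err 0.0mm 0.0deg') (array([  59.2,   22.6,  -46.6,   55.2,  -56.2, -149.3]), 'err 0.0mm 0.0deg') toolz [ 0.5 -0.6 -0.7]
```

>>> drive_tool --pt "0 12 -2 15 0 0 0" --pt "0 10 -2 15 0 0 0" --pt "0 0 0 0 -0.0657 0.0128 0.0561" --pt "0 0 0 0 -0.0657 0.0128 0.0561" --pt "0 0 0 0 -0.0657 0.0128 0.0561"

```text
time_s: 8.88
tcp_pos: [0.5025, 0.2063, 0.1898]
ee_rot: [[-0.949, 0.013, 0.316], [-0.049, 0.981, -0.187], [-0.313, -0.193, -0.93]]
wrist_force: [-0.6, 0.0, -2.3]
gripper_width: 0.292
gripper_force: 30.0
```

>>> drive_tool --pt "0 0 0 0 -0.0657 0.0128 0.0561" --pt "0 0 0 0 -0.0657 0.0128 0.0561" --pt "0 0 0 0 -0.0657 0.0128 0.0561" --pt "0 0 0 0 0 0 0"

```text
time_s: 9.22
tcp_pos: [0.5021, 0.2074, 0.1883]
ee_rot: [[-0.933, -0.159, 0.323], [-0.264, 0.912, -0.314], [-0.245, -0.378, -0.893]]
wrist_force: [-0.1, 0.2, -3.1]
gripper_width: 0.287
gripper_force: 30.0
```

```bash
cat > tgt.py <<'E'
from go import *
def to(P,R):
    s=sense();print("t",s["time_s"],"tcp",np.array(s["tcp_pos"]).round(4),"shift mm",((np.array(P)-s["tcp_pos"])*1000).round(1),"turn",Ro.from_matrix(R@np.array(s["ee_rot"]).T).as_rotvec().round(4),"j",np.array(s["joints"]).round(1),"F",np.array(s["wrist_force"]).round(1),"w",round(s["gripper_width"],3))
a=np.radians(-11);u=np.array([np.cos(a),np.sin(a),0]);z=np.array([0,0,1.]);c,s_=np.cos(np.radians(40)),np.sin(np.radians(40))
at=-c*u+s_*z;n=s_*u+c*z
Prest=np.array([.461,.214,.136]);Rrest=Ro.from_rotvec(np.radians(30)*at).as_matrix()@Rt(-11,69.4,1)
E
python3 -c "
from tgt import *
to(Prest+.01*n,Rrest); to(Prest,Rrest)"
```

```text
t 9.2167 tcp [0.5021 0.2074 0.1883] shift mm [-34.8   5.4 -44.7] turn [-0.0023 -0.0197 -0.0015] j [  50.7   14.9  -35.1   36.6  -48.8 -154.5] F [-0.1  0.2 -3.1] w 0.287
t 9.2167 tcp [0.5021 0.2074 0.1883] shift mm [-41.1   6.6 -52.3] turn [-0.0023 -0.0197 -0.0015] j [  50.7   14.9  -35.1   36.6  -48.8 -154.5] F [-0.1  0.2 -3.1] w 0.287
```

>>> drive_tool --pt "0 -10 1.5 -13 -0.002 -0.02 -0.001" --pt "0 -10 1.5 -13 0 0 0" --pt "0 -9 1.5 -12 0 0 0" --pt "0 -5 1 -6 0 0 0" --pt "0 0 0 0 0 0 0"

```text
time_s: 9.63
tcp_pos: [0.4681, 0.2132, 0.1448]
ee_rot: [[-0.928, -0.15, 0.342], [-0.262, 0.913, -0.312], [-0.265, -0.379, -0.886]]
wrist_force: [2.4, 1.6, -3.3]
gripper_width: 0.293
gripper_force: 30.1
```

```bash
python3 -c "
from tgt import *
to(Prest,Rrest)
ims=[]
for nn,p in(('scene',[.51,.2,.09]),('top',[.51,.205,.09])):
    c=capture(nn); u,v=map(int,proj(c,p)); ims.append(cv2.resize(c['frame'][v-40:v+40,u-40:u+40,::-1],(400,400),interpolation=cv2.INTER_CUBIC))
cv2.imwrite('pics/r3.png',np.hstack(ims))"
```

```text
t 9.6333 tcp [0.4681 0.2132 0.1448] shift mm [-7.1  0.8 -8.8] turn [-0.0042  0.0018 -0.0002] j [  53.6   15.7  -43.2   42.6  -42.8 -165.7] F [ 2.4  1.6 -3.3] w 0.293
```

View pics/r3.png

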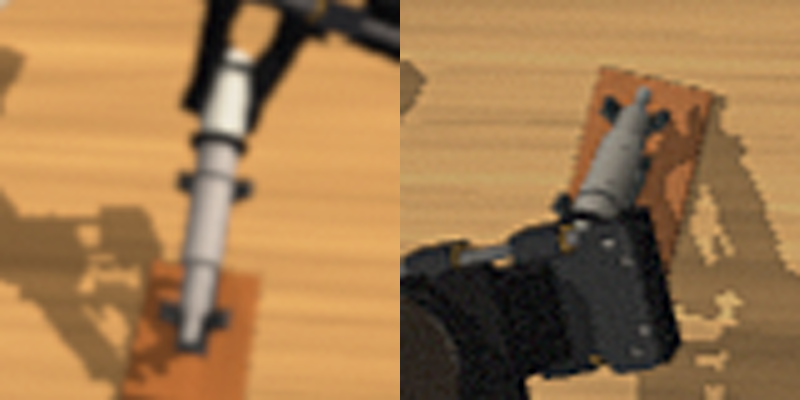

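The handpiece is centred sideways over both forks. The collar, at crop (218,143), looks rather far uphill of the high fork at (215,185). I'll measure that along the axis before lowering.

```bash
python3 -c "
from tgt import *
c=capture('scene'); W=cloud(c); u0,v0=map(int,proj(c,[.51,.2,.09])); g=c['frame'].astype(int).sum(2)
s=sense();T=np.array(s['tcp_pos']); l=np.cross(z,u)
print('collar pred pix',proj(c,T-at*.0336),'fork',(u0+215/5-40,v0+185/5-40),'tcp',proj(c,T), 'tip pred',proj(c,T-at*.1566),'u0v0',u0,v0)
uc=int(u0+218/5-40)
for v in range(int(v0-40+30/5),int(v0-40+370/5)):
    P=W[v,uc]; d=P-T; print(v,g[v,uc],'downhill %.1f norm %.1f lat %.1f'%(-d@at*1000,d@n*1000,d@l*1000))
for f in((215-32,185),(215+30,185),(167,318),(225,318)):
    uu,vv=int(u0+f[0]/5-40),int(v0+f[1]/5-40)
    d=W[vv,uu]-T; print(f,'downhill %.1f norm %.1f lat %.1f'%(-d@at*1000,d@n*1000,d@l*1000))
"
```

```text
collar pred pix [np.float64(400.89175204547064), np.float64(191.146718152777)] fork (400.0, 200.0) tcp [np.float64(402.49080286323897), np.float64(180.83322300313625)] tip pred [np.float64(394.77805804575206), np.float64(230.57858155064122)] u0v0 397 203
169 44 downhill -21.9 norm 34.5 lat -11.4
170 28 downhill -17.1 norm 38.0 lat -10.8
171 27 downhill -17.6 norm 29.8 lat -10.7
172 36 downhill -14.3 norm 30.1 lat -10.2
173 53 downhill -12.5 norm 26.9 lat -9.9
174 71 downhill -10.2 norm 25.0 lat -9.5
175 90 downhill -7.6 norm 23.5 lat -9.1
176 157 downhill -4.1 norm 24.2 lat -8.6
177 250 downhill -2.1 norm 21.6 lat -8.3
178 319 downhill -1.5 norm 15.6 lat -8.0
179 388 downhill 1.8 norm 15.8 lat -7.5
180 453 downhill 2.4 norm 9.7 lat -7.3
181 505 downhill 4.8 norm 7.7 lat -6.9
182 528 downhill 10.4 norm 13.5 lat -6.3
183 552 downhill 12.8 norm 11.7 lat -5.9
184 571 downhill 15.5 norm 10.4 lat -5.5
185 587 downhill 19.2 norm 11.7 lat -5.0
186 609 downhill 21.1 norm 8.7 lat -4.6
187 604 downhill 25.6 norm 11.9 lat -4.1
188 528 downhill 29.2 norm 13.1 lat -3.6
189 331 downhill 34.1 norm 1
[... 1418 characters left out ...]
 lat 10.5
225 165 downhill 135.5 norm -7.7 lat 12.0
226 120 downhill 140.3 norm -1.4 lat 12.6
227 127 downhill 142.8 norm -3.0 lat 13.0
228 166 downhill 146.2 norm -1.4 lat 13.4
229 260 downhill 131.9 norm -63.7 lat 13.0
230 312 downhill 136.2 norm -59.5 lat 13.5
231 331 downhill 139.4 norm -59.2 lat 13.9
232 339 downhill 143.6 norm -54.9 lat 14.4
233 335 downhill 147.3 norm -52.7 lat 14.9
234 335 downhill 150.5 norm -52.3 lat 15.3
235 334 downhill 154.8 norm -47.5 lat 15.8
236 337 downhill 159.5 norm -41.1 lat 16.3
(183, 185) downhill 63.5 norm -3.6 lat -18.8
(245, 185) downhill 57.4 norm -5.0 lat 18.4
(167, 318) downhill 145.2 norm -0.2 lat -15.4
(225, 318) downhill 140.2 norm 1.5 lat 18.1
```

>>> drive_tool --pt "0 0 0 -4 0 0 0" --pt "0 -1 0.3 -4 0 0 0" --pt "0 0 0 0 0 0 0" --pt "0 0 0 0 0 0 0"

```text
time_s: 10.12
tcp_pos: [0.4681, 0.2131, 0.1381]
ee_rot: [[-0.927, -0.148, 0.343], [-0.262, 0.912, -0.314], [-0.267, -0.381, -0.885]]
wrist_force: [3.6, 2.4, 5.4]
gripper_width: 0.292
gripper_force: 30.0
```

>>> drive_tool --pt "0 -1 0.2 -1.5 0 0 0" --pt "0 0 0 0 0 0 0" --pt "0 0 0 0 0 0 0"

```text
time_s: 10.37
tcp_pos: [0.4672, 0.2129, 0.1372]
ee_rot: [[-0.927, -0.147, 0.344], [-0.262, 0.912, -0.316], [-0.267, -0.383, -0.884]]
wrist_force: [4.2, 1.7, 8.2]
gripper_width: 0.291
gripper_force: 30.0
```

```bash
python3 -c "
from tgt import *
to(Prest-at*.005,Rrest)"
```

```text
t 10.3667 tcp [0.4672 0.2129 0.1372] shift mm [-2.4  0.4 -4.4] turn [-0.0012  0.0047  0.0015] j [  53.4   16.2  -44.1   44.   -41.9 -167.4] F [4.2 1.7 8.2] w 0.291
```

>>> drive_tool --pt "32 0 0 0 0 0 0" --pt "36 0 0 0 0 0 0" --pt "42 0 0 0 0 0 0" --pt "52 0 0 0 0 0 0" --pt "60 0 0 0 0 0 0"

```text
time_s: 10.78
tcp_pos: [0.4646, 0.2107, 0.1337]
ee_rot: [[-0.929, -0.149, 0.338], [-0.262, 0.911, -0.319], [-0.26, -0.384, -0.886]]
wrist_force: [0.2, -0.9, -0.7]
gripper_width: 0.491
gripper_force: 0.0
```

>>> drive_tool --pt "60 0 0 0 0 0 0" --pt "60 0 0 0 0 0 0" --pt "60 0 0 0 0 0 0" --pt "60 0 0 0 0 0 0" --pt "60 0 0 0 0 0 0"

```text
time_s: 11.2
tcp_pos: [0.4649, 0.2114, 0.1341]
ee_rot: [[-0.929, -0.149, 0.339], [-0.262, 0.911, -0.317], [-0.261, -0.383, -0.886]]
wrist_force: [0.1, 0.5, -1.1]
gripper_width: 0.594
gripper_force: 0.0
```

```bash
python3 -c "
from tgt import *
to(Prest-at*.005,Rrest)
c=capture('scene'); W=cloud(c); l=np.cross(z,u); T=np.array(sense()['tcp_pos'])
cv2.imwrite('pics/r4.png',cv2.resize(c['frame'][155:245,355:445,::-1],(540,540),interpolation=cv2.INTER_CUBIC))
"
```

```text
t 11.2 tcp [0.4649 0.2114 0.1341] shift mm [-0.2  1.8 -1.4] turn [ 0.0006 -0.0011  0.0017] j [  53.5   16.4  -44.4   43.9  -41.7 -167.4] F [ 0.1  0.5 -1.1] w 0.594
```

View pics/r4.png

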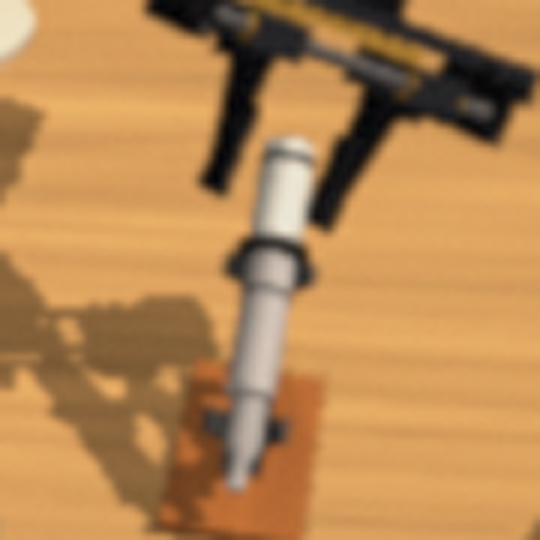

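The handpiece rests in both forks with the collar just uphill of the high one, at crop (270,245), and the fingers are open. I'm planning the waist regrasp.

```bash
cat > p2.py <<'E'
from kin import *
from tgt import Rt,n,at,u,z,to
from station import sense
np.set_printoptions(precision=1,suppress=True)
q=np.array(sense()["joints"]); s=sense(); Wp=np.array([.530,.2005,.081])
back=np.array(s["tcp_pos"])-.09*np.array(s["ee_rot"])[:,2]
for g in(1,-1):
    print("sgn",g); qq=q
    for nm,P,R in(("back",back,np.array(s["ee_rot"])),("mid",np.array([.56,.19,.25]),Rt(-11,110,g)),("hover",Wp+.1*n,Rt(-11,130,g)),("grasp",Wp,Rt(-11,130,g)),("up",Wp+.15*n,Rt(-11,130,g)),("via",np.array([.55,0,.33]),Rt(-11,100,g)),("crh",np.array([.538,-.226,.3]),Rt(-12,90,g)),("cr",np.array([.538,-.226,.05]),Rt(-12,90,g))):
        r=ik(P,R,qq); qq=r[0]; print(" ",nm,P*1000,qq,"err %.1f %.1f"%r[1:])
E
python3 p2.py
```

```text
sgn 1
  back [434.5 240.  213.9] [  60.9   10.3  -36.5   33.2  -55.3 -160.4] err 0.0 0.0
  mid [560. 190. 250.] [  27.9   27.6   12.7  -12.4  -91.  -127.4] err 0.0 0.0
  hover [593.1 188.2 157.6] [  22.1   44.1   25.8  -21.4 -105.7 -122.5] err 0.0 0.0
  grasp [530.  200.5  81. ] [  24.8   43.2   11.8  -22.1  -92.7 -120. ] err 0.0 0.0
  up [624.6 182.1 195.9] [  20.8   45.6   34.4  -21.5 -112.8 -124.1] err 0.0 0.0
  via [550.   0. 330.] [  14.5   16.9    6.6   -4.3  -88.7 -115.1] err 0.0 0.0
  crh [ 538. -226.  300.] [ -6.9  16.    0.    0.  -74.  -95.1] err 0.0 0.0
  cr [ 538. -226.   50.] [ -6.9  29.7 -18.4  -0.  -41.9 -95.1] err 0.0 0.0
sgn -1
  back [434.5 240.  213.9] [  60.9   10.3  -36.5   33.2  -55.3 -160.4] err 0.0 0.0
  mid [560. 190. 250.] [ 27.9  27.6  12.7 -12.4 -91.   52.6] err 0.0 0.0
  hover [593.1 188.2 157.6] [  22.1   44.1   25.8  -21.4 -105.7   57.5] err 0.0 0.0
  grasp [530.  200.5  81. ] [ 24.8  43.2  11.8 -22.1 -92.7  60. ] err 0.0 0.0
  up [624.6 182.1 195.9] [  20.8   45.6   34.4  -21.5 -112.8   55.9] err 0.0 0.0
  via [550.   0. 330.] [ 14.5  16.9   6.6  -4.3 -88.7  64.9] err 0.0 0.0
  crh [ 538. -226.  300.] [ -6.9  16.    0.    0.  -74.   84.9] err 0.0 0.0
  cr [ 538. -226.   50.] [ -6.9  29.7 -18.4  -0.  -41.9  84.9] err 0.0 0.0
```

>>> drive_tool --pt "60 -4 3.5 10 0 0 0" --pt "60 -7 6.3 17.7 0 0 0" --pt "60 -7 6.3 17.7 0 0 0" --pt "60 -7 6.3 17.7 0 0 0" --pt "60 -3 3 30 0 0 0"

```text
time_s: 11.67
tcp_pos: [0.4356, 0.2362, 0.2263]
ee_rot: [[-0.93, -0.151, 0.336], [-0.263, 0.91, -0.32], [-0.257, -0.386, -0.886]]
wrist_force: [0.4, 1.0, 0.5]
gripper_width: 0.602
gripper_force: 0.0
```

```bash
cat >> tgt.py <<'E'
Wp=np.array([.530,.2005,.081]);Rw=Rt(-11,130,1)
E
python3 -c "
from tgt import *
to(Wp+.12*n,Rw)
from ax2 import axfit
np.set_printoptions(precision=4,suppress=True)
axfit(('scene',),near=[.53,.2,.08])"
```

```text
t 11.6667 tcp [0.4356 0.2362 0.2263] shift mm [170.1 -50.4 -53.4] turn [ 0.3815  0.9729 -0.5177] j [  60.7    9.5  -35.4   32.4  -57.1 -158.8] F [0.4 1.  0.5] w 0.602
scene 448 dir [ 0.7357 -0.1478 -0.661 ] yaw -11.4 down 41.4 mean [0.528  0.2023 0.1025] ends [0.47   0.214  0.1547] [0.5963 0.1886 0.0411]
```

>>> drive_tool --pt "60 10 -3 20 0.0318 0.0811 -0.0431" --pt "60 14 -4 20 0.0318 0.0811 -0.0431" --pt "60 14 -4 10 0.0318 0.0811 -0.0431" --pt "60 14.5 -4.3 0 0.0318 0.0811 -0.0431" --pt "60 14.5 -4.3 0 0.0318 0.0811 -0.0431"

```text
time_s: 12.18
tcp_pos: [0.5048, 0.2177, 0.2783]
ee_rot: [[-0.993, -0.058, -0.104], [-0.038, 0.981, -0.188], [0.113, -0.183, -0.977]]
wrist_force: [0.2, 0.8, -0.4]
gripper_width: 0.6
gripper_force: 0.0
```

>>> drive_tool --pt "60 14.5 -4.3 0 0.0318 0.0811 -0.0431" --pt "60 14.5 -4.3 0 0.0318 0.0811 -0.0431" --pt "60 14.5 -4.3 0 0.0318 0.0811 -0.0431" --pt "60 14.5 -4.3 0 0.0318 0.0811 -0.0431" --pt "60 14.5 -4.3 -15 0.0318 0.0811 -0.0431"

```text
time_s: 12.6
tcp_pos: [0.5786, 0.1954, 0.2644]
ee_rot: [[-0.859, 0.114, -0.5], [0.115, 0.993, 0.027], [0.499, -0.034, -0.866]]
wrist_force: [0.3, 1.0, 0.4]
gripper_width: 0.6
gripper_force: 0.0
```

>>> drive_tool --pt "60 15 -4.5 -20 0.0318 0.0811 -0.0431" --pt "60 15 -4.5 -25 0.0318 0.0811 -0.0431" --pt "60 0 0 -20 0 0 0" --pt "60 0 0 -15 0 0 0" --pt "60 0 0 0 0 0 0"

```text
time_s: 13.02
tcp_pos: [0.6052, 0.1855, 0.176]
ee_rot: [[-0.746, 0.196, -0.636], [0.153, 0.981, 0.124], [0.648, -0.005, -0.762]]
wrist_force: [0.0, 0.6, -0.6]
gripper_width: 0.6
gripper_force: 0.0
```

```bash
sed -i 's/Wp=np.array.*;/Wp=np.array([.530,.201,.0825]);/' tgt.py; python3 -c "
from tgt import *
to(Wp+.05*n,Rw);to(Wp,Rw)"
```

```text
t 13.0167 tcp [0.6052 0.1855 0.176 ] shift mm [-43.7   9.3 -55.2] turn [ 0.0033 -0.0076  0.0057] j [  21.4   44.6   29.4  -21.6 -109.1 -123.6] F [ 0.   0.6 -0.6] w 0.6
t 13.0167 tcp [0.6052 0.1855 0.176 ] shift mm [-75.2  15.5 -93.5] turn [ 0.0033 -0.0076  0.0057] j [  21.4   44.6   29.4  -21.6 -109.1 -123.6] F [ 0.   0.6 -0.6] w 0.6
```

>>> drive_tool --pt "60 -15 3.1 -18 0.003 -0.0076 0.0057" --pt "60 -15 3.1 -19 0 0 0" --pt "60 -15 3.1 -19 0 0 0" --pt "60 -10 2 -12 0 0 0" --pt "60 0 0 0 0 0 0"

```text
time_s: 13.43
tcp_pos: [0.5486, 0.1985, 0.1134]
ee_rot: [[-0.756, 0.187, -0.627], [0.142, 0.982, 0.122], [0.639, 0.003, -0.77]]
wrist_force: [-0.5, 0.6, 0.5]
gripper_width: 0.6
gripper_force: 0.0
```

```bash
python3 -c "
from tgt import *
to(Wp,Rw)
s=sense();T=np.array(s['tcp_pos']);R=np.array(s['ee_rot'])
c=capture('scene'); W=cloud(c).reshape(-1,3); q=(W-T)@R*1000
k=(abs(q[:,0])<60)&(abs(q[:,1])<40)&(abs(q[:,2])<40);q=q[k]
for b in range(-60,60,15):
    r=q[(q[:,0]>=b)&(q[:,0]<b+15)&(abs(q[:,1])<22)]
    if len(r): print(b,len(r),'y %.1f..%.1f z %.1f..%.1f'%(*np.percentile(r[:,1],[3,97]),*np.percentile(r[:,2],[3,97])))
"
```

```text
t 13.4333 tcp [0.5486 0.1985 0.1134] shift mm [-18.6   2.5 -30.9] turn [-0.0018  0.006  -0.0038] j [  24.1   42.5   15.8  -21.7  -96.9 -120.9] F [-0.5  0.6  0.5] w 0.6
-60 55 y -20.3..16.9 z 20.9..34.5
-45 43 y -11.5..10.0 z 16.8..29.8
-30 40 y -11.3..9.5 z 16.2..27.5
-15 29 y -10.4..10.4 z 16.5..29.5
0 15 y -9.8..10.5 z 16.8..25.8
```

>>> drive_tool --pt "60 -9 1.8 -13 -0.0018 0.006 -0.004" --pt "60 -9.5 1.8 -13 0 0 0" --pt "60 0 0 0 0 0 0" --pt "40 0 0 0 0 0 0" --pt "0 0 0 0 0 0 0"

```text
time_s: 13.9
tcp_pos: [0.5346, 0.2017, 0.0898]
ee_rot: [[-0.757, 0.192, -0.625], [0.146, 0.981, 0.125], [0.637, 0.003, -0.771]]
wrist_force: [0.7, -0.6, 0.4]
gripper_width: 0.518
gripper_force: 0.0
```

>>> drive_tool --pt "0 0 0 0 0 0 0" --pt "0 0 0 0 0 0 0" --pt "0 0 0 0 0 0 0" --pt "0 0 0 0 0 0 0" --pt "0 0 0 0 0 0 0"

```text
time_s: 14.32
tcp_pos: [0.5335, 0.2015, 0.0887]
ee_rot: [[-0.756, 0.192, -0.626], [0.146, 0.981, 0.124], [0.639, 0.002, -0.77]]
wrist_force: [1.5, -0.2, 2.4]
gripper_width: 0.263
gripper_force: 30.0
```

```bash
python3 -c "
from tgt import *
to(Wp,Rw)
s=sense();T=np.array(s['tcp_pos']);R=np.array(s['ee_rot']);print(s['gripper_force'],R)
c=capture('scene'); W=cloud(c); g=c['frame'].astype(int).sum(2)
for d in(51,0,-42,-72): print(d,proj(c,T+R[:,0]*d/1000))
for v in range(175,205):
  row=[(int(u_),((W[v,u_]-T)@R*1000).round(0)) for u_ in range(385,420) if g[v,u_]<170 and abs(((W[v,u_]-T)@R)[2])<.03]
  if row: print(v,len(row),row[0],row[-1])
"
```

```text
t 14.3167 tcp [0.5335 0.2015 0.0887] shift mm [-3.5 -0.5 -6.2] turn [-0.0012  0.0058  0.0013] j [  24.7   42.8   12.4  -22.1  -93.2 -120.3] F [ 1.5 -0.2  2.4] w 0.263
29.99972904101014 [[-0.7555267   0.19207389 -0.62632821]
 [ 0.14638191  0.9813778   0.12437825]
 [ 0.63855442  0.00228797 -0.76957327]]
51 [np.float64(401.15621322743334), np.float64(191.9651458198965)]
0 [np.float64(398.68545181107663), np.float64(207.97483905764506)]
-42 [np.float64(396.5965089378247), np.float64(221.51047805967352)]
-72 [np.float64(395.0733705400775), np.float64(231.37989658998447)]
```

>>> drive_tool --pt "0 5 -1 6 0 0 0" --pt "0 12 -2.4 15 0 0 0" --pt "0 12 -2.4 15 0 0 0" --pt "0 12 -2.4 15 0 0 0" --pt "0 6 -2 25 0 0 0"

```text
time_s: 14.78
tcp_pos: [0.5802, 0.1911, 0.1621]
ee_rot: [[-0.752, 0.193, -0.63], [0.148, 0.981, 0.124], [0.642, 0.0, -0.767]]
wrist_force: [0.6, 0.2, -3.2]
gripper_width: 0.266
gripper_force: 30.0
```

>>> drive_tool --pt "0 0 -5 30 0 0 0" --pt "0 0 -15 30 0 0 0" --pt "0 -3 -20 30 -0.0133 -0.0685 0" --pt "0 -3 -20 20 -0.0133 -0.0685 0" --pt "0 -3 -20 10 -0.0133 -0.0685 0"

```text
time_s: 15.2
tcp_pos: [0.5722, 0.1105, 0.2871]
ee_rot: [[-0.873, 0.192, -0.449], [0.169, 0.981, 0.091], [0.458, 0.004, -0.889]]
wrist_force: [0.6, -0.4, -2.4]
gripper_width: 0.266
gripper_force: 30.0
```

>>> drive_tool --pt "0 -3 -20 0 -0.0133 -0.0685 0" --pt "0 -3 -20 0 -0.0133 -0.0685 0" --pt "0 -3 -20 0 -0.0133 -0.0685 0" --pt "0 -3 -20 0 -0.0133 -0.0685 0" --pt "0 -3 -20 0 -0.0133 -0.0685 0"

```text
time_s: 15.62
tcp_pos: [0.5555, 0.0105, 0.2841]
ee_rot: [[-0.973, 0.191, -0.13], [0.189, 0.982, 0.028], [0.133, 0.003, -0.991]]
wrist_force: [-0.9, 0.2, -2.9]
gripper_width: 0.264
gripper_force: 30.0
```

>>> drive_tool --pt "0 -3 -20 0 -0.0133 -0.0685 0" --pt "0 -3 -20 0 -0.0133 -0.0685 0" --pt "0 -3 -20 0 0 0 0" --pt "0 -3 -20 0 0 0 0" --pt "0 -3 -20 0 0 0 0"

```text
time_s: 16.03
tcp_pos: [0.5397, -0.0893, 0.284]
ee_rot: [[-0.982, 0.191, 0.003], [0.191, 0.982, 0.002], [-0.002, 0.003, -1.0]]
wrist_force: [-0.1, 0.2, -2.5]
gripper_width: 0.263
gripper_force: 30.0
```

>>> drive_tool --pt "0 -3 -20 0 0 0 0" --pt "0 -3 -20 0 0 0 0" --pt "0 -3 -20 0 0 0 0" --pt "0 -3 -20 0 0 0 0" --pt "0 0 0 0 0 0 0"

```text
time_s: 16.45
tcp_pos: [0.5277, -0.171, 0.2836]
ee_rot: [[-0.981, 0.194, 0.002], [0.194, 0.981, 0.002], [-0.001, 0.002, -1.0]]
wrist_force: [-0.6, 1.2, -2.3]
gripper_width: 0.258
gripper_force: 30.0
```

```bash
python3 -c "
from tgt import *
to([.538,-.226,.2],Rt(-12,90,1))"; sed -n 1,3p fit.py >/dev/null; python3 -c "
from ax2 import *
np.set_printoptions(precision=4,suppress=True)
axfit(('scene','top'))"
```

```text
t 16.45 tcp [ 0.5277 -0.171   0.2836] shift mm [ 10.3 -55.  -83.6] turn [-0.0017  0.0018 -0.0142] j [ -1.3  13.6  -5.6  -0.1 -70.7 -99.9] F [-0.6  1.2 -2.3] w 0.258
scene 270 dir [ 0.0012  0.074  -0.9973] yaw 89.0 down 85.8 mean [ 0.5928 -0.1131  0.1402] ends [ 0.5927 -0.1162  0.1825] [ 0.5929 -0.1071  0.0588]
top 327 dir [ 0.9804 -0.1949  0.03  ] yaw -11.2 down -1.7 mean [ 0.4656 -0.1537  0.2911] ends [ 0.4311 -0.1468  0.2901] [ 0.5006 -0.1606  0.2922]
```

```bash
cat > cr.py <<'E'
from tgt import *
def prof(names=("scene","top"),yaw=-12,o=(.538,-.226),zmax=.062,zmin=.03):
    b=np.radians(yaw);uu=np.array([np.cos(b),np.sin(b)]);ll=np.array([-uu[1],uu[0]])
    for nm in names:
        c=capture(nm);W=cloud(c).reshape(-1,3);W=W[~np.isnan(W[:,0])]
        d=(W[:,:2]-o)*1000; s=d@uu;t=d@ll
        k=(abs(t)<42)&(abs(s)<150)&(W[:,2]<zmax)&(W[:,2]>zmin); s,t,zz=s[k],t[k],W[k,2]*1000
        print(nm,k.sum())
        for a in range(-130,80,4):
            j=(s>=a)&(s<a+4)
            if j.sum()>0: print(" s",a,j.sum(),"t %.0f..%.0f z %.0f..%.0f"%(t[j].min(),t[j].max(),zz[j].min(),zz[j].max()))
        # yaw: side edges of base/top
        k2=(abs(t)<42)
E
python3 -c "
from cr import *
prof()
c=capture('top');cv2.imwrite('pics/c1.png',0)if 0 else None"
```

```text
scene 391
 s -118 3 t -19..25 z 45..52
 s -114 6 t -24..29 z 40..53
 s -110 17 t -31..31 z 35..54
 s -106 9 t -24..32 z 32..53
 s -102 18 t -29..31 z 34..56
 s -98 18 t -32..32 z 34..55
 s -94 9 t -17..33 z 33..54
 s -90 18 t -28..32 z 31..55
 s -86 15 t -30..32 z 31..56
 s -82 19 t -28..32 z 30..56
 s -78 15 t -30..31 z 31..53
 s -74 14 t -25..31 z 35..56
 s -70 14 t -29..32 z 31..55
 s -66 18 t -24..32 z 33..57
 s -62 20 t -29..32 z 32..56
 s -58 32 t -31..32 z 31..55
 s -54 19 t -18..32 z 34..54
 s -50 3 t -23..-4 z 33..58
 s -46 4 t -18..20 z 41..51
 s -42 9 t -17..21 z 33..49
 s -38 14 t -18..20 z 34..54
 s -34 22 t -21..20 z 31..50
 s -30 4 t 4..12 z 31..42
 s 34 4 t -7..17 z 32..52
 s 38 8 t -15..20 z 43..51
 s 42 15 t -16..20 z 31..53
 s 46 29 t -16..19 z 30..54
 s 50 15 t -19..18 z 31..52
top 416
 s -118 24 t -28..32 z 30..58
 s -114 29 t -27..33 z 33..56
 s -110 35 t -29..33 z 33..57
 s -106 33 t -29..33 z 32..61
 s -102 24 t -27..27 z 32..58
 s -98 23 t -27..13 z 31..58
 s -94 20 t -28..14 z 31..57
 s -90 24 t -26..15 z 30..61
 s -86 20 t -27..13 z 30..55
 s -82 21 t -29..14 z 31..59
 s -78 22 t -28..14 z 33..57
 s -74 22 t -27..12 z 32..59
 s -70 19 t -26..13 z 32..56
 s -66 22 t -29..14 z 32..56
 s -62 23 t -29..15 z 32..55
 s -50 12 t -17..15 z 30..49
 s -46 19 t -20..15 z 33..53
 s -42 16 t -18..14 z 33..52
 s -38 8 t -18..10 z 31..47
```

>>> drive_tool --pt "0 2 -11 -10 0.0515 -0.01 -0.003" --pt "0 2 -11 -15 0.0515 -0.01 -0.003" --pt "0 2 -11 -20 0.0515 -0.01 -0.003" --pt "0 2 -11 -20 0.0515 -0.01 -0.003" --pt "0 2 -11 -20 0.0515 -0.01 -0.003"

```text
time_s: 17.22
tcp_pos: [0.5395, -0.2233, 0.199]
ee_rot: [[-0.979, 0.196, 0.057], [0.205, 0.944, 0.258], [-0.004, 0.264, -0.965]]
wrist_force: [-0.6, 1.0, -3.3]
gripper_width: 0.266
gripper_force: 30.0
```

>>> drive_tool --pt "0 0 0 -20 0 0 0" --pt "0 0 0 -15 0 0 0" --pt "0 0 0 -10 0 0 0" --pt "0 0 0 0 0 0 0"

```text
time_s: 17.55
tcp_pos: [0.5379, -0.2226, 0.1517]
ee_rot: [[-0.979, 0.199, 0.051], [0.206, 0.944, 0.257], [0.003, 0.262, -0.965]]
wrist_force: [-0.6, 0.2, -2.6]
gripper_width: 0.265
gripper_force: 30.0
```

```bash
cat >> tgt.py <<'E'
bc=np.radians(-12);uc=np.array([np.cos(bc),np.sin(bc),0]);lc=np.cross(z,uc)
Rc=Ro.from_rotvec(np.radians(15)*uc).as_matrix()@Rt(-12,90,1)
E
python3 -c "
from tgt import *
to([.538,-.226,.15],Rc)
T=np.array(sense()['tcp_pos']);ims=[]
for nm in('scene','top'):
    c=capture(nm);W=cloud(c);d=(W-T)@np.column_stack([uc,lc,z])*1000; g=c['frame'].astype(int)
    k=(abs(d[...,1])<22)&(abs(d[...,2])<22)&(d[...,0]>-120)&(d[...,0]<90)
    print(nm,k.sum())
    for a in range(-120,84,3):
        j=k&(d[...,0]>=a)&(d[...,0]<a+3)
        if j.sum()>1: print(' ',a,j.sum(),'br',int(g[j].mean()*1),'t %.0f..%.0f z %.0f..%.0f'%(d[j][:,1].min(),d[j][:,1].max(),d[j][:,2].min(),d[j][:,2].max()))
    u0,v0=map(int,proj(c,[.52,-.222,.1])); ims.append(cv2.resize(c['frame'][v0-45:v0+45,u0-45:u0+45,::-1],(400,400),interpolation=cv2.INTER_CUBIC))
cv2.imwrite('pics/c1.png',np.hstack(ims))
"
```

```text
t 17.55 tcp [ 0.5379 -0.2226  0.1517] shift mm [ 0.1 -3.4 -1.7] turn [-0.0043 -0.0023 -0.0024] j [-14.8  24.6  -4.3 -17.1 -63.1 -79. ] F [-0.6  0.2 -2.6] w 0.265
scene 359
  -87 2 br 134 t 12..12 z -6..-4
  -84 4 br 129 t -2..15 z 4..13
  -81 6 br 158 t -4..15 z -8..11
  -78 3 br 168 t 4..13 z -3..10
  -75 6 br 191 t -5..12 z -8..10
  -72 5 br 219 t 0..13 z 4..13
  -69 7 br 207 t -6..14 z -1..10
  -66 3 br 203 t 0..12 z -4..12
  -63 5 br 196 t -6..13 z -5..10
  -60 7 br 210 t -1..12 z -7..12
  -57 3 br 212 t 0..12 z 0..10
  -54 6 br 204 t -2..13 z -1..11
  -48 2 br 177 t 5..13 z 1..12
  -42 2 br 185 t 11..14 z 9..12
  -39 13 br 102 t 5..18 z -14..15
  -36 12 br 63 t 7..17 z -9..14
  -33 3 br 59 t 7..11 z 2..8
  -30 4 br 66 t 8..12 z -7..6
  -12 2 br 78 t -17..19 z 0..9
  -9 10 br 77 t -18..22 z -4..22
  -6 11 br 58 t -20..21 z -9..22
  -3 10 br 56 t -19..21 z -3..19
  0 10 br 34 t -16..22 z -5..20
  3 11 br 27 t -19..21 z -4..20
  6 20 br 36 t -22..21 z -6..21
  9 40 br 42 t -20..22 z -12..22
  12 14 br 50 t -21..22 z -5..18
  15 6 br 89 t -5..19 z 1..10
  18 5 br 114 t -0..11 z -8..10
  21 6 br 107 t -5..13 z -3..9
  24 7 br 108 t 0..12 z -8..10
  27 3 br 112 t 1..10 z 6..9
  30 9 br 110 t -4..14 z -8..11
  33 3 br 116 t 2..8 z 7..9
  36 14 br 117 t -10..12 z -12..9
  39 9 br 120 t -5..12 z -6..11
  42 5 br 152 t -2..8 z 1..6
  45 5 br 158 t -7..9 z -3..5
  48 7 br 168 t -7..7 z -9..7
  51 4 br 173 t -2..9 z -3..6
  54 5 br 174 t -8..9 z -9..8
  57 4 br 166 t -2..9 z -3..6
  60 5 br 181 t 1..8 z -8..7
  63 8 br 175 t -3..9 z -2..6
  66 7 br 169 t -5..6 z -5..5
  69 5 br 174 t -4..6 z -3..3
  72 3 br 165 t 1..5 z -6..1
  75 2 br 182 t 1..3 z -0..3
  78 4 br 171 t 2..4 z -6..2
top 2
```

View pics/c1.png

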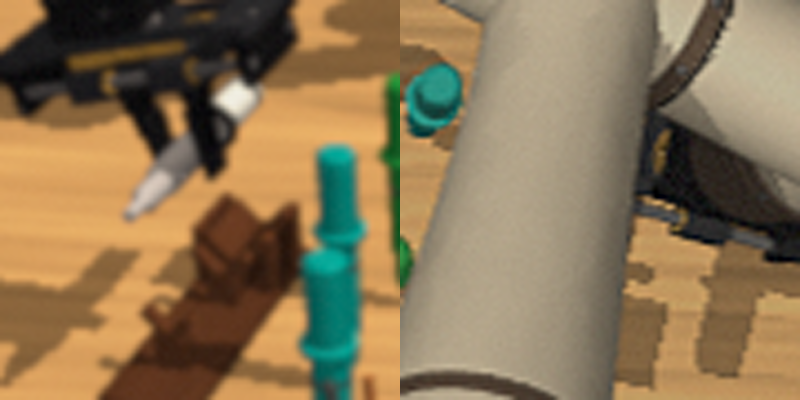

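The handpiece is held level over the cradle, with its nose at crop (130,215) and its collar near (225,125). The grip sits about 81 mm from the tip, so I'm shifting toward the tail end, lowering part way and measuring again.

>>> drive_tool --pt "0 -4 -0.4 -10 -0.004 -0.002 -0.002" --pt "0 -5 -0.4 -15 0 0 0" --pt "0 0 0 -20 0 0 0" --pt "0 0 0 -15 0 0 0" --pt "0 0 0 0 0 0 0"

```text
time_s: 18.07
tcp_pos: [0.5291, -0.2234, 0.0929]
ee_rot: [[-0.978, 0.2, 0.055], [0.208, 0.945, 0.253], [-0.002, 0.259, -0.966]]
wrist_force: [-0.6, 0.5, -3.1]
gripper_width: 0.268
gripper_force: 30.0
```

```bash
cat > m2.py <<'E'
from tgt import *
def meas(O=(.529,-.2234)):
    T=np.array(sense()['tcp_pos']); to([*O,.05],Rc)
    c=capture('scene');W=cloud(c);d=(W-np.array([*O,.05]))@np.column_stack([uc,lc,z])*1000; g=c['frame'].astype(int)
    red=(g[...,0]-g[...,2])>18   # wood
    tz=T[2]*1000-50
    for nm,k in(('wood',red&(d[...,2]>-22)&(d[...,2]<8)&(abs(d[...,1])<36)),('hp',~red&(abs(d[...,1])<22)&(abs(d[...,2]-tz)<22))):
        print(nm); out=[]
        for a in range(-80,90,2):
            j=k&(d[...,0]>=a)&(d[...,0]<a+2)
            if j.sum()>1: out.append('%d:%d(%.0f..%.0f)b%d'%(a,j.sum(),d[j][:,1].min(),d[j][:,1].max(),g[j].mean()))
        print(' '.join(out))
    return c
E
python3 -c "
from m2 import *
meas()"
```

```text
t 18.0667 tcp [ 0.5291 -0.2234  0.0929] shift mm [ -0.1  -0.  -42.9] turn [-0.      0.0016 -0.0004] j [-15.1  27.7  -8.6 -18.2 -55.8 -76.2] F [-0.6  0.5 -3.1] w 0.268
wood
-80:5(-2..31)b47 -78:3(-5..32)b48 -76:3(-7..26)b55 -74:6(-6..30)b43 -72:4(-2..30)b38 -70:6(-8..31)b39 -68:3(8..29)b40 -66:5(-6..30)b44 -64:5(-2..31)b34 -62:4(-5..31)b39 -58:6(-5..30)b45 -56:6(-2..31)b46 -54:5(-5..31)b45 -52:4(-4..29)b53 -50:4(-6..19)b48 -48:10(-12..29)b39 -46:22(-17..31)b41 -44:6(-20..31)b44 -42:2(25..30)b41 -36:3(-16..-3)b52 -34:4(-6..20)b47 -32:5(-14..20)b51 -30:3(-4..-0)b57 -28:7(-13..19)b54 -26:8(-19..20)b47 -24:20(-17..13)b45 -22:5(-7..11)b41 48:2(-7..9)b58 50:9(-15..21)b60 52:11(-16..19)b68 54:4(-15..3)b58 56:9(-17..11)b48 58:23(-17..19)b49 60:14(-19..20)b48
hp
-74:2(6..12)b134 -60:3(2..8)b231 -38:4(6..12)b67 -36:5(6..16)b65 -34:6(6..16)b57 -30:2(9..11)b65 -6:2(18..20)b39 -4:5(-13..21)b36 0:8(-18..21)b34 2:4(-18..20)b19 4:7(-18..20)b46 6:11(-20..21)b20 8:18(-22..22)b31 10:23(-22..21)b30 12:7(-5..20)b73 14:5(-0..21)b76 16:4(-6..10)b101 18:5(-2..11)b105 22:4(-3..12)b101 24:3(-5..10)b101 26:3(-8..6)b110 28:5(-3..12)b102 30:4(1..13)b92 32:2(5..8)b112 34:3(-4..6)b112 36:9(1..12)b104 38:2(-2..7)b118 40:2(8..8)b127
```

>>> drive_tool --pt "0 0 0 -12 0 0.0016 0" --pt "0 0 0 -12 0 0 0" --pt "0 0 0 -6 0 0 0" --pt "0 0 0 0 0 0 0" --pt "0 0 0 0 0 0 0"

```text
time_s: 18.53
tcp_pos: [0.5298, -0.2244, 0.0639]
ee_rot: [[-0.978, 0.2, 0.056], [0.208, 0.945, 0.252], [-0.002, 0.258, -0.966]]
wrist_force: [-0.6, -0.3, -2.4]
gripper_width: 0.267
gripper_force: 30.0
```

```bash
python3 -c "
from m2 import *
meas()"
```

```text
t 18.5333 tcp [ 0.5298 -0.2244  0.0639] shift mm [ -0.8   1.  -13.9] turn [ 0.0013  0.0022 -0.    ] j [-15.2  29.9  -9.7 -18.9 -52.7 -74.9] F [-0.6 -0.3 -2.4] w 0.267
wood
-80:4(-3..31)b45 -78:4(12..31)b60 -76:4(15..29)b47 -74:4(23..32)b32 -72:4(13..31)b30 -70:2(10..32)b35 -68:5(19..31)b36 -66:5(4..30)b54 -64:3(29..30)b26 -62:5(9..31)b34 -60:2(4..29)b34 -58:4(19..30)b41 -56:4(8..30)b42 -54:3(17..31)b39 -52:2(0..4)b36 -50:7(19..30)b46 -48:12(8..31)b40 -46:13(-31..31)b49 -44:3(18..29)b37 -34:3(8..16)b27 -32:3(17..21)b49 -30:2(15..18)b52 -24:3(8..20)b43 -8:2(22..22)b28 38:2(6..10)b75 46:6(6..19)b59 50:4(-5..18)b54 52:7(-16..19)b60 54:2(-3..17)b56 56:13(-10..15)b47 58:16(-20..11)b53 60:8(-8..20)b45
hp
-38:2(9..16)b69 -36:4(7..14)b53 -34:8(5..14)b67 -32:4(9..12)b51 -26:2(10..11)b60 -8:2(17..18)b48 -6:3(18..20)b47 -4:5(18..21)b22 -2:3(-1..18)b38 0:5(-19..21)b32 2:6(-16..21)b34 4:7(-20..18)b22 6:6(-19..22)b30 8:9(-20..18)b39 10:27(-22..21)b35 12:12(-16..22)b36 14:11(-6..20)b52 16:5(-19..11)b93 18:3(5..11)b98 20:3(3..11)b97 22:3(-2..10)b109 24:3(-5..10)b83 26:3(-7..9)b102 28:2(-0..9)b110 30:4(-2..10)b106 32:3(2..11)b100 34:4(-4..11)b96 36:4(1..10)b109 38:6(-2..10)b110 40:3(3..9)b112
```

>>> drive_tool --pt "0 -1.5 1 0 0 0 0" --pt "0 0 0 -4 0 0 0" --pt "0 0 0 -4 0 0 0" --pt "0 0 0 0 0 0 0" --pt "0 0 0 0 0 0 0"

```text
time_s: 19.0
tcp_pos: [0.5282, -0.2233, 0.0559]
ee_rot: [[-0.978, 0.2, 0.056], [0.208, 0.945, 0.252], [-0.003, 0.258, -0.966]]
wrist_force: [-0.2, -0.2, -3.2]
gripper_width: 0.268
gripper_force: 30.0
```

>>> drive_tool --pt "0 0 0 -2 0 0 0" --pt "0 0 0 0 0 0 0" --pt "0 0 0 0 0 0 0"

```text
time_s: 19.25
tcp_pos: [0.5285, -0.2233, 0.0542]
ee_rot: [[-0.978, 0.2, 0.057], [0.208, 0.945, 0.252], [-0.003, 0.258, -0.966]]
wrist_force: [-0.6, -0.3, -2.0]
gripper_width: 0.263
gripper_force: 30.0
```

>>> drive_tool --pt "0 0 0 -2 0 0 0" --pt "0 0 0 0 0 0 0" --pt "0 0 0 0 0 0 0"

```text
time_s: 19.5
tcp_pos: [0.5288, -0.2238, 0.0527]
ee_rot: [[-0.978, 0.2, 0.058], [0.208, 0.945, 0.251], [-0.004, 0.257, -0.966]]
wrist_force: [-0.5, -1.6, 0.4]
gripper_width: 0.266
gripper_force: 30.0
```

>>> drive_tool --pt "0 0 0 -1.5 0 0 0" --pt "0 0 0 0 0 0 0" --pt "0 0 0 0 0 0 0"

```text
time_s: 19.75
tcp_pos: [0.5288, -0.224, 0.0524]
ee_rot: [[-0.978, 0.199, 0.058], [0.207, 0.946, 0.251], [-0.005, 0.257, -0.966]]
wrist_force: [-2.8, -1.7, 7.2]
gripper_width: 0.264
gripper_force: 30.0
```

```bash
python3 -c "
from m2 import *
c=meas()
cv2.imwrite('pics/c2.png',0) if 0 else None
W=cloud(c);O=np.array([.529,-.2234,.05]);d=(W-O)@np.column_stack([uc,lc,z])*1000;g=c['frame'].astype(int);red=(g[...,0]-g[...,2])>18
k=~red&(abs(d[...,1])<14)&(d[...,2]>-8)&(d[...,2]<30)
for a in range(-110,90,8):
    j=k&(d[...,0]>=a)&(d[...,0]<a+8)
    if j.sum()>3: print(a,j.sum(),'ztop %.1f'%np.percentile(d[j][:,2],92),'b%d'%g[j].mean(),'t %.0f..%.0f'%(d[j][:,1].min(),d[j][:,1].max()))
"
```

```text
t 19.75 tcp [ 0.5288 -0.224   0.0524] shift mm [ 0.2  0.6 -2.4] turn [ 0.0025  0.0045 -0.0011] j [-15.3  30.7 -10.3 -19.3 -51.3 -74.2] F [-2.8 -1.7  7.2] w 0.264
wood
-80:4(27..31)b39 -78:3(18..31)b31 -76:2(22..29)b32 -74:6(12..30)b44 -72:3(13..30)b44 -70:4(10..30)b74 -68:2(18..29)b40 -66:7(10..30)b46 -64:3(9..29)b51 -62:4(11..31)b106 -60:2(12..29)b87 -58:4(10..29)b90 -56:6(10..31)b63 -54:4(9..31)b70 -52:4(-30..26)b116 -50:3(20..30)b47 -48:12(8..31)b53 -46:14(-31..30)b50 -44:7(22..28)b37 -28:3(12..22)b48 -26:3(-18..20)b54 -24:2(17..20)b46 -22:2(-20..18)b54 -10:3(21..23)b31 12:2(-23..-20)b58 36:3(-11..8)b112 38:2(-10..6)b135 44:2(6..19)b108 46:3(4..10)b149 48:4(8..18)b73 50:5(-4..10)b129 52:5(-16..16)b76 54:5(-15..20)b86 56:7(-22..10)b91 58:22(-18..19)b63 60:11(-16..20)b87 62:3(-1..7)b140 64:4(-7..4)b142 66:5(-6..7)b171 68:2(-1..4)b143 70:4(-4..6)b171 72:3(0..3)b173 80:2(1..4)b167 82:4(-2..2)b146 84:3(-4..-1)b121
hp
-56:2(7..9)b156 -40:2(7..11)b76 -38:3(9..11)b81 -36:4(6..15)b53 -34:7(6..16)b61 -10:2(-6..18)b59 -8:2(19..21)b38 -6:4(-14..21)b32 -4:5(-6..20)b55 -2:5(-16..20)b21 0:4(-18..16)b39 2:9(-20..19)b40 4:7(-18..20)b37 6:7(-20..21)b67 8:16(-21..21)b28 10:21(-17..22)b35 12:13(-21..20)b34 14:6(5..21)b73 16:4(-4..12)b105 18:3(1..10)b112 20:5(-5..11)b98 22:3(-1..11)b94 24:3(1..7)b118 26:4(-5..11)b108 28:4(5..12)b92 32:5(-2..9)b112 34:2(8..11)b94 36:3(3..9)b106 38:5(-0..10)b115 40:2(-2..4)b116
-62 4 ztop 13.4 b194 t 3..9
-38 13 ztop 15.6 b64 t 6..12
2 15 ztop 23.6 b66 t -14..13
10 23 ztop 22.3 b72 t -14..14
18 14 ztop 11.4 b104 t -5..11
26 14 ztop 12.8 b104 t -5..12
34 12 ztop 12.6 b110 t -2..11
```

>>> drive_tool --pt "30 0 0 0 0 0 0" --pt "34 0 0 0 0 0 0" --pt "40 0 0 0 0 0 0" --pt "48 0 0 0 0 0 0" --pt "55 0 0 0 0 0 0"

```text
time_s: 20.22
tcp_pos: [0.5285, -0.2232, 0.0506]
ee_rot: [[-0.978, 0.2, 0.057], [0.208, 0.945, 0.252], [-0.003, 0.258, -0.966]]
wrist_force: [0.3, -1.0, 0.1]
gripper_width: 0.472
gripper_force: 0.0
```

>>> drive_tool --pt "58 0 0 0 0 0 0" --pt "58 0 0 0 0 0 0" --pt "58 0 0 0 0 0 0"

```text
time_s: 20.47
tcp_pos: [0.5285, -0.2233, 0.0507]
ee_rot: [[-0.978, 0.2, 0.057], [0.208, 0.945, 0.252], [-0.003, 0.258, -0.966]]
wrist_force: [-0.1, 0.5, 0.4]
gripper_width: 0.568
gripper_force: 0.0
```

```bash
python3 -c "
from m2 import *
meas(); print(sense()['ee_rot'],sense()['gripper_width'])"
```

```text
t 20.4667 tcp [ 0.5285 -0.2233  0.0507] shift mm [ 0.5 -0.1 -0.7] turn [0.0014 0.003  0.0001] j [-15.2  30.8 -10.4 -19.3 -51.1 -74.2] F [-0.1  0.5  0.4] w 0.568
wood
-80:3(30..30)b33 -78:2(28..28)b34 -76:3(15..31)b35 -74:4(13..30)b43 -72:7(10..30)b45 -70:3(8..22)b116 -68:4(7..29)b55 -66:4(9..30)b98 -64:4(30..31)b27 -62:4(11..31)b69 -60:3(9..26)b104 -58:7(9..30)b94 -56:3(17..30)b46 -54:2(-24..31)b36 -52:10(-30..31)b64 -50:6(-33..30)b56 -48:13(-32..30)b46 -46:7(-23..31)b40 -44:7(-23..31)b37 -42:3(-25..19)b42 -24:4(-21..2)b70 -12:3(-28..36)b45 -8:3(-30..-24)b74 -4:3(-28..-24)b44 8:3(-33..27)b55 10:3(-34..-10)b68 40:2(4..7)b140 44:3(6..9)b123 46:4(4..16)b117 48:2(-15..20)b67 50:6(-18..19)b107 52:6(-13..19)b109 54:6(-15..18)b63 56:6(-18..11)b72 58:19(-20..19)b58 60:14(-16..12)b92 62:5(-4..17)b124 64:3(4..8)b118 66:5(-7..7)b159 68:4(-1..5)b191 70:2(2..5)b164 74:2(2..5)b166 80:2(-2..4)b158 84:3(-4..3)b125 86:2(-3..1)b133
hp
-38:3(-16..-8)b33 -34:2(-10..-6)b28 -30:2(-17..-9)b66 -26:2(-11..-3)b68 -16:2(-2..8)b76 -14:3(-4..5)b77 -12:2(3..6)b91 -10:4(-6..9)b93 -8:3(8..11)b76 -6:5(3..9)b98 -2:2(-2..8)b112 0:3(2..9)b117 2:3(3..9)b111 4:2(-2..1)b121 6:5(6..11)b93 8:4(-0..9)b114 10:2(7..9)b99 14:4(-2..10)b103 16:3(3..12)b107 18:3(1..11)b112 20:3(-1..11)b94 22:5(5..11)b94 26:4(-5..10)b104 28:4(-1..11)b104 30:4(-3..9)b112 34:5(-5..11)b100 36:7(-11..9)b109 38:7(-10..9)b109
[[-0.97812405  0.20014711  0.05669646]
 [ 0.20799811  0.94515558  0.25182875]
 [-0.00318418  0.25811251 -0.96610962]] 0.573333940944131
```

>>> drive_tool --pt "58 -0.6 -2.5 9.7 0 0 0" --pt "58 -1.1 -5 19.3 0 0 0" --pt "58 -1.7 -7.5 29 0 0 0" --pt "58 -1.7 -7.5 29 0 0 0" --pt "58 -1.7 -7.5 29 0 0 0"

```text
time_s: 20.93
tcp_pos: [0.5213, -0.2538, 0.1688]
ee_rot: [[-0.978, 0.2, 0.057], [0.208, 0.945, 0.251], [-0.003, 0.258, -0.966]]
wrist_force: [1.2, -0.5, 0.2]
gripper_width: 0.577
gripper_force: 0.0
```

>>> drive_tool --pt "58 -20 -30 20 0 0 0" --pt "58 -20 -35 10 0 0 0" --pt "58 -20 -35 0 0 0 0" --pt "58 -20 -35 0 0 0 0" --pt "58 0 0 0 0 0 0"

```text
time_s: 21.35
tcp_pos: [0.4383, -0.3937, 0.1977]
ee_rot: [[-0.977, 0.206, 0.058], [0.214, 0.945, 0.249], [-0.003, 0.255, -0.967]]
wrist_force: [1.7, 0.9, -0.2]
gripper_width: 0.58
gripper_force: 0.0
```

```bash
python3 -c "
from m2 import *
c=capture('scene');t=capture('top')
W=cloud(c);O=np.array([.529,-.2234,.05]);d=(W-O)@np.column_stack([uc,lc,z])*1000;g=c['frame'].astype(int);red=(g[...,0]-g[...,2])>18
k=~red&(abs(d[...,1])<16)&(d[...,2]>-8)&(d[...,2]<30)
for a in range(-110,90,6):
    j=k&(d[...,0]>=a)&(d[...,0]<a+6)
    if j.sum()>2: print(a,j.sum(),'ztop %.1f'%np.percentile(d[j][:,2],92),'b%d'%g[j].mean(),'t %.0f..%.0f'%(d[j][:,1].min(),d[j][:,1].max()))
u,v=map(int,proj(c,[.51,-.22,.05])); A=c['frame'][v-35:v+35,u-35:u+35,::-1]
u,v=map(int,proj(t,[.51,-.22,.05])); B=t['frame'][v-50:v+50,u-50:u+50,::-1]
cv2.imwrite('pics/c2.png',np.hstack([cv2.resize(x,(400,400),interpolation=cv2.INTER_CUBIC) for x in(A,B)]))"
```

```text
-62 3 ztop 11.4 b231 t 1..7
-38 27 ztop 17.1 b76 t -15..16
-32 5 ztop 12.1 b117 t -8..12
```

View pics/c2.png

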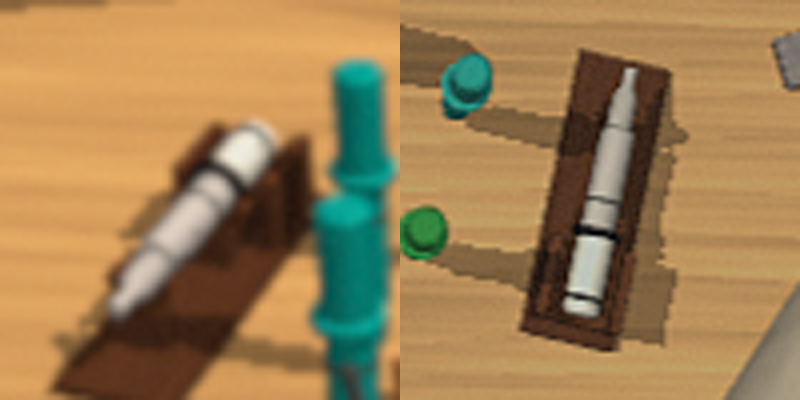

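The handpiece lies level in the cradle. Its collar, at crop (598,232), is in the gap and its nose, at (630,75), is in the single fork; the robot is clear.

```bash
python3 -c "
from station import *
print(finish_job())"
```

```text
the job is handed in; nothing more can be done
None
```

The handpiece was laid in the sloping rest and let go, then regripped at the waist and laid in the level cradle. The last camera check showed it home with the arm clear, and I handed the job in at about 21 s; `finish_job()` returned no verdict.

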